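# Load the two-rod autoclave carrier

## Robot

A 7-joint arm with a two-finger parallel gripper is mounted at the origin on a cart in front of the work surface, level with it; the furniture and walls round the work are solid. World frame = base frame: x ahead of the robot, y to its left, z up, the work surface at z = 0. Lengths are in m, angles in rad, forces in N, time in s.
With the tool pointing down it reaches from about 0.35 to 0.9 m from the base axis. Payload 7.2 kg.
Tool frame: the origin (TCP) lies on the mounting face of the last link; the fingertips stand 173 mm ahead of it and the grasp point (between the pads) lies 155 mm ahead of it; z points along the fingers, y is the direction in which the jaws open and shut (so a half turn about z gives the same grasp; the last joint's range is limited). The gripper opens to 85 mm and grips with 20 to 120 N. Pads are 22 mm wide; open, the fingers measure 114 mm over their backs; the gripper's body (76 mm by 85 mm) begins 54 mm behind the grasp point. The pads swing forward as they close: fully open they stand 13 mm farther back than shut.
Start: joints at [-1.285, 0.411, -0.013, 1.596, 0.006, 1.134, -0.082], TCP at [0.217, 0.586, 0.405] pointing down, gripper open.
Joint ranges: [-2.95, 2.95], [-0.29, 1.99], [-1.47, 1.44], [0.14, 2.54], [-1.03, 4.17], [0.13, 1.85], [-2.86, 2.86]. Speed limits (rad/s): [2.39, 2.39, 3.01, 3.01, 3.14, 3.14, 3.14].

## Interface

Orientations are given as a unit quaternion [x, y, z, w].
In Python, from bench import sense, vision, workorder gives the robot as it stands.
- The arm moves only by the tool servo_tool, never from a script. Its arguments are lists of equal length, an entry for each row: "dr": the turn, a rotation vector about the tool's x, y, z in rad, a list of three; "dp": the shift along the tool's x, y, z in mm, a list of three; "grip": the closure, from 0 (fully open) to 1 (shut). In form: {"dr": [[rx, ry, rz], ...], "dp": [[tx, ty, tz], ...], "grip": [grip, ...]}. A call has 1 to 10 rows; each row is the pose to reach, as a shift and turn from the pose commanded when the call began, along the tool's axes at that moment; what a row does not reach only later rows make up. A row lasts 1/8 s, in which the tool goes at most 62.5 mm and 10.7 degrees, less where a joint would pass 70% of its speed; a pose out of reach is approached as far as the arm can. A call with a gripper value outside its range is refused whole. The fingers move at their own pace and stop on an object; "force" is the grip in N (left out, the last holds). Time passes only in rows, so rows that repeat a pose let the fingers close. It gives the time, the measured TCP pose, the force and the opening at its end, in the units of the state.
- sense(): the state, without advancing time (a new reading comes with each control period).
- vision.camera(name): name is "scene" or "side" or "wrist"; returns (picture, depth): 420x560x3 uint8, red, green, blue; 420x560 float32, m along the optical axis (not along the pixel's ray), 0 where there is no reading.
- vision.calibration(name): a dict with "vertical_fov" (degrees; the focal length in pixels is half the picture's height over the tangent of half this angle, whatever the lens; pixels are square), "cx", "cy" (the principal point, pixels), "R" (3x3) and "t" (3): a world point X has camera coordinates R X + t. Camera axes: x right, y down, z forward; pixel columns grow to the right and rows downward; lengths in m; the calibration is good to about 2 mm. The wrist camera is an equidistant fisheye: a pixel r from the principal point sees the ray r / f radians off the axis. A picture is of the moment at which its call begins: read the wrist's pose just before it. calibration takes no time and is no camera call; for the wrist camera it gives the pose at the moment of the call.
- workorder.sign_off(): hands the job in, once; it reports no verdict.
The state is a dict: "time_s": time; "joint_positions": joint angles; "qd": joint speeds; "joint_torque": joint torques, N m; "tcp_pos": TCP position; "ee_rot": TCP orientation; "force": force on the tool from outside, world axes, zero at the start; "ft_torque": the same for the moment, N m; "grip_width": finger opening in m.
Only numpy, scipy, OpenCV 4.12 (cv2) and the standard library are available. Lean on these libraries where they do the work, as an engineer would, in place of code of your own. Each camera call takes 0.05 s, during which the arm holds its last target.

## Task

Load the autoclave carrier from the bottom up, in this order: thread the lower tray (blue ends) over both guide rods and lower it fully onto the carrier, lay the forceps lengthwise in its two blue combs, thread the upper tray (green ends) down onto the lower one, stand the steel gallipot in the upper tray's round green collar, and finally put the hold-down cover (black grip) over both rods onto the upper tray. Set every part down rather than dropping it, and leave the two glass vials standing where they are.

Things in the scene. Friction and masses are not known exactly. Their poses are not given: they have to be found in the camera images.
- carrier: Steel carrier frame, 68 x 220 mm, fixed to the table, where the stack is built. Origin on the table under its centre, y along its length. Flat seat at z = 10 mm. Two rigid upright guide rods of 8 mm diameter at (0, +86) and (0, -86) mm, straight up to z = 97 mm, tapering to a round nose at z = 110 mm.
- lower_tray: Steel tray, blue ends, two blue combs; x 58, y 196 mm, ends 34 mm high, 0.24 kg. Origin under its centre; half turn alike. Holes 11.5 mm wide at (0, +-86). Grip across the middle of the side rails, 14 mm high, outer faces 58 mm apart. Combs at y = +-45 carry the forceps at z = 14 between prongs 34 mm apart, tops z = 26. Seated: origin 10 mm above the carrier's; ends (z = 34) carry the upper tray.
- forceps: Thumb forceps of dull steel, 19 mm wide (x), 132 mm long (y), 10 mm high, 22 g, lying flat; origin under its centre, y along its length, either way round. Grip across the middle. Laid in the combs, its origin is 14 mm above the lower tray's.
- upper_tray: Open steel tray, green end walls, round green collar in the middle; x 58, y 196 mm, ends 44 mm high, 0.26 kg. Origin under its centre; half turn alike. Holes and side rails as the lower tray: 11.5 mm at (0, +-86); rails 14 mm high, 58 mm apart outside. Collar: inside 44, outside 50 mm wide, top z = 20; deck in it z = 14. Seated: origin 34 mm above the lower tray's; ends (z = 44) carry the cover.
- gallipot: Small open steel bowl, 28 mm high, 51 mm in diameter above z = 11 mm, narrowing below to a foot of 34 mm; 60 g. Origin under its foot, z up. Grip across the wide part. Standing in the upper tray its origin is 14 mm above the tray's.
- cover: Flat hold-down cover of steel slats, x 58, y 196 mm, 8 mm thick, 0.18 kg, with a black bar grip on top: 14 mm wide (x), 64 mm long (y), from z = 19 to 32 mm over the centre. Origin under its centre, y along its length; half turn alike. Holes 11.5 mm wide at (0, +-86) mm. Seated: origin 44 mm above the upper tray's.
- vial_brown: Bystander: brown glass vial with red cap, 43 mm in diameter, 77 mm high, standing; origin under its centre. Leave it alone.
- vial_clear: Bystander: clear glass vial with blue cap, 43 mm in diameter, 77 mm high, standing; origin under its centre. Leave it alone.
There are look-alikes about, which are no part of the job. Leave any turquoise look-alike of the gallipot alone.

How it is judged:
On the way, in this order (a step that is already met when the one before it is completed fails the run):
1. the lower tray is over both rods and fully down on the carrier (horizontal distance between lower_tray and carrier below 0.006 m and z of lower_tray in the frame of carrier between 0.006 and 0.014 m and angle between lower_tray's own z axis and vertical below 0.06 rad and angle between the y axis of lower_tray and the y axis of carrier, either way round below 0.06 rad), for 0.2 s.
2. the forceps lies lengthwise in the combs of the lower tray (horizontal distance between forceps and lower_tray below 0.015 m and z of forceps in the frame of lower_tray between 0.009 and 0.019 m and angle between forceps's own z axis and vertical below 0.12 rad and angle between the y axis of forceps and the y axis of lower_tray, either way round below 0.25 rad), for 0.2 s.
3. the upper tray is over both rods and fully down on the lower tray (horizontal distance between upper_tray and lower_tray below 0.008 m and z of upper_tray in the frame of lower_tray between 0.03 and 0.038 m and angle between upper_tray's own z axis and vertical below 0.06 rad and angle between the y axis of upper_tray and the y axis of lower_tray, either way round below 0.08 rad), for 0.2 s.
4. the gallipot stands in the collar of the upper tray (horizontal distance between gallipot and upper_tray below 0.009 m and z of gallipot in the frame of upper_tray between 0.01 and 0.018 m and angle between gallipot's own z axis and vertical below 0.1 rad), for 0.2 s.
5. the cover is over both rods and fully down on the upper tray (horizontal distance between cover and upper_tray below 0.008 m and z of cover in the frame of upper_tray between 0.04 and 0.048 m and angle between cover's own z axis and vertical below 0.06 rad and angle between the y axis of cover and the y axis of upper_tray, either way round below 0.08 rad), for 0.2 s.
At the end, for the whole second after the job is handed in: Each part in its seat, at its seated height within 4 mm (forceps 5): lower tray centred within 6 mm, upper tray and cover 8 mm, gallipot 9 mm, forceps 15 mm; trays and cover in line and level within 0.06 to 0.08 rad, forceps within 0.25 rad lengthwise; all released and at rest (all of step 1 and all of step 2 and all of step 3 and all of step 4 and all of step 5 and linear speed of each of lower_tray, forceps, upper_tray, gallipot, cover below 0.02 m/s and angular speed of each of lower_tray, forceps, upper_tray, gallipot, cover below 0.2 rad/s); the robot touches nothing.
It fails at once if a part is dropped (moves freely, out of the fingers, faster than 0.6 m/s: a fall of about 2 cm) ((contact force between the fingers and lower_tray below 0.01 N and linear speed of lower_tray above 0.6 m/s) or (contact force between the fingers and forceps below 0.01 N and linear speed of forceps above 0.6 m/s) or (contact force between the fingers and upper_tray below 0.01 N and linear speed of upper_tray above 0.6 m/s) or (contact force between the fingers and gallipot below 0.01 N and linear speed of gallipot above 0.6 m/s) or (contact force between the fingers and cover below 0.01 N and linear speed of cover above 0.6 m/s)).
It fails at once if the brown glass vial is shifted by more than 3 cm or tipped (distance of vial_brown from where it was at the start of the episode above 0.03 m or angle between vial_brown's own z axis and vertical above 0.35 rad).
It fails at once if the clear glass vial is shifted by more than 3 cm or tipped (distance of vial_clear from where it was at the start of the episode above 0.03 m or angle between vial_clear's own z axis and vertical above 0.35 rad).
It also fails if it takes over 128 s, if anything falls off the work surface, if the arm or the gripper's body presses on something with over 40 N, if the wrist force passes 120 N, or if a joint passes its speed limit or range.

## Working session

There is one attempt and no reset: what is moved stays moved. The work goes in short steps, Python scripts to look and compute and a tool call to move; the robot and the scene stay as the last step left them, time stands still between calls to the robot, and variables do not carry over. Pictures are saved under pics/ and viewed, and the job is handed in when it is done.

Besides the shell and the picture viewer there is one more tool, called after "Call:" as name(argument=value, ...), one argument or row to a line, values as JSON. servo_tool: Moves the arm, as the interface text tells. Its arguments: {"type":"object","properties":{"dr":{"type":"array"},"dp":{"type":"array"},"grip":{"type":"array"},"force":{"type":"number"}},"required":["dr","dp","grip"]}

```bash
ls -la; mkdir -p pics
python3 - <<'E'
from bench import sense, vision
import cv2,json,numpy as np
s=sense();print(s)
for n in ("scene","side","wrist"):
    c=vision.calibration(n);print(n,c)
    p,d=vision.camera(n);cv2.imwrite(f"pics/{n}0.png",p[:,:,::-1]);np.savez(f"pics/{n}0.npz",p=p,d=d,**c)
    print((d>0).mean(),d[d>0].min(),d.max())
E
```

```text
total 12
drwxr-xr-x  3 agent agent 4096 Dec  6 00:49 .
drwxr-xr-x 23 root  root  4096 Dec  6 00:49 ..
drwxr-xr-x  2 agent agent 4096 Dec  6 00:49 pics
{'time_s': 0.0, 'joint_positions': array([-1.28517146,  0.41189676, -0.01273816,  1.59702532,  0.00561994,
        1.13429409, -0.08217893]), 'qd': array([-0.00196665, -0.00093989,  0.00123791,  0.0017648 , -0.0006854 ,
       -0.00079712,  0.0004262 ]), 'joint_torque': array([ 1.38048636e-03, -6.00644231e+01,  6.83547668e-01, -2.99413347e+01,
        1.40162438e-02,  1.07194955e-02, -2.42225900e-05]), 'tcp_pos': array([0.21649274, 0.58608381, 0.40386234]), 'ee_rot': array([ 1.75952585e-01,  9.84398323e-01, -7.89777344e-04, -8.02202280e-05]), 'force': array([-0.02446349,  1.04014548, -0.58549636]), 'ft_torque': array([-0.01956625,  0.00879146, -0.05866772]), 'grip_width': 0.08528863530516465}
scene {'vertical_fov': 44.10322640115996, 'cx': 274.8779399482591, 'cy': 210.0181316944318, 'R': array([[ 0.54427196, -0.83871476,  0.01804366],
       [-0.44360502, -0.30599338, -0.84236728],
       [ 0.71202712,  0.45047263, -0.5386017 ]]), 't': array([-0.30672321,  0.27889718,  0.77553951])}
0.9960671768707483 0.5470632 3.6632245
side {'vertical_fov': 44.590082163973264, 'cx': 283.2886410810205, 'cy': 215.01118832730074, 'R': array([[-0.99985587,  0.01063161, -0.01323697],
       [ 0.01694191,  0.5740577 , -0.81863956],
       [-0.00110467, -0.81874583, -0.57415507]]), 't': array([0.52836427, 0.02117721, 1.07770424])}
0.9268452380952381 0.6464702 3.9999905
wrist {'vertical_fov': 65.70646984690485, 'cx': 277.7087926172994, 'cy': 208.02930807924378, 'R': array([[ 0.34549133,  0.93842051, -0.00164018],
       [ 0.90507185, -0.33275078,  0.26480534],
       [ 0.24795299, -0.09297243, -0.96430049]]), 't': array([-0.62461028, -0.03542798,  0.37767553])}
0.9807440476190477 0.05000012 1.471364
```

View pics/scene0.png

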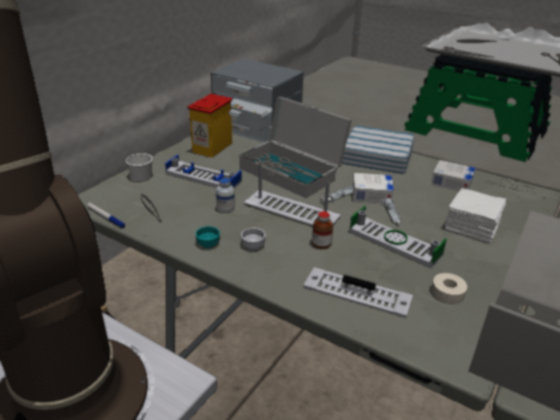

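View pics/side0.png

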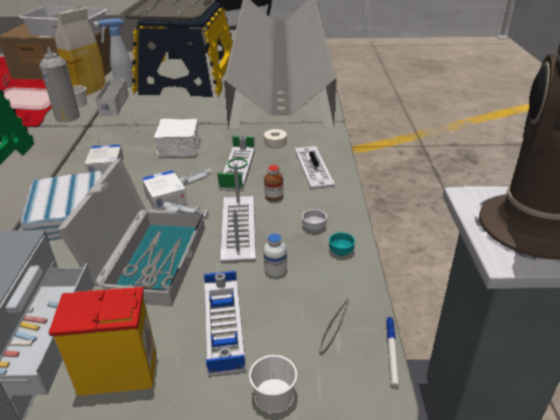

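View pics/wrist0.png

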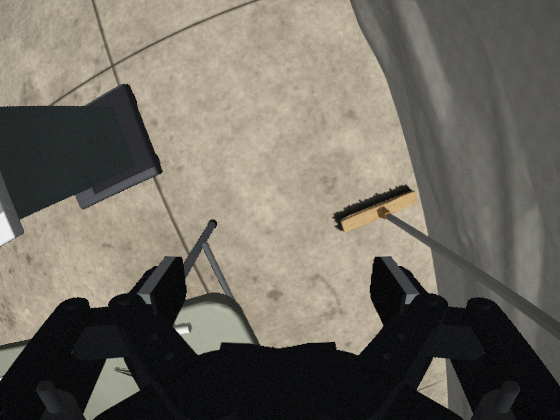

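```bash
cat > h.py <<'E'
import numpy as np,cv2
from scipy.spatial.transform import Rotation as Rot
def load(n):
    z=np.load(f"pics/{n}.npz");return z["p"],z["d"],{k:z[k] for k in("vertical_fov","cx","cy","R","t")}
def grab(n,name):
    from bench import vision
    c=vision.calibration(n);p,d=vision.camera(n);cv2.imwrite(f"pics/{name}.png",p[:,:,::-1]);np.savez(f"pics/{name}.npz",p=p,d=d,**c);return p,d,c
def foc(c):return 210/np.tan(np.radians(float(c["vertical_fov"]))/2)
def rays(c,uv,fish=False):
    uv=np.atleast_2d(np.asarray(uv,float));a=(uv-[float(c["cx"]),float(c["cy"])])/foc(c)
    if fish:
        r=np.linalg.norm(a,axis=1);s=np.where(r>1e-9,np.sin(r)/np.maximum(r,1e-9),1);v=np.c_[a*s[:,None],np.cos(r)]
    else: v=np.c_[a,np.ones(len(a))]
    return v
def cen(c):return -c["R"].T@c["t"]
def onplane(c,uv,z,fish=False):
    v=rays(c,uv,fish)@c["R"];o=cen(c);return o+v*((z-o[2])/v[:,2])[:,None]
def cloud(d,c,fish=False):
    h,w=d.shape;u,v=np.meshgrid(np.arange(w),np.arange(h))
    r=rays(c,np.c_[u.ravel(),v.ravel()],fish);r=r/r[:,2:]
    X=(r*d.reshape(-1,1)-c["t"])@c["R"];X[d.ravel()<=0]=np.nan
    return X.reshape(h,w,3)
def proj(c,X,fish=False):
    q=np.atleast_2d(X)@c["R"].T+c["t"]
    if fish:
        rr=np.hypot(q[:,0],q[:,1]);th=np.arctan2(rr,q[:,2]);a=q[:,:2]/np.maximum(rr,1e-9)[:,None]*th[:,None]
    else:a=q[:,:2]/q[:,2:]
    return a*foc(c)+[float(c["cx"]),float(c["cy"])]
E
python3 - <<'E'
from h import *
for n in("scene0","side0"):
    p,d,c=load(n);X=cloud(d,c)
    print(n,cen(c))
    z=X[...,2];m=(abs(z)<.01)&(X[...,0]>.3)&(X[...,0]<.8)&(abs(X[...,1])<.5);print("table z",np.median(z[m]),z[m].std())
    hsv=cv2.cvtColor(p,cv2.COLOR_RGB2HSV);H,S,V=[hsv[...,i].astype(int) for i in range(3)]
    for nm,mk in dict(blue=(abs(H-112)<12)&(S>130),green=(abs(H-68)<18)&(S>110),turq=(abs(H-90)<8)&(S>110),white=(S<40)&(V>140),black=(V<40),red=((H<6)|(H>174))&(S>150)).items():
        mk=mk&(z>-.02)&(z<.2)&(X[...,0]>.2)&(X[...,0]<1)&(abs(X[...,1])<.65)
        k,l,st,ce=cv2.connectedComponentsWithStats(mk.astype(np.uint8),connectivity=8)
        for i in range(1,k):
            if st[i,4]>25:
                q=X[l==i];print(nm,st[i,4],ce[i].round(),"med",np.nanmedian(q,0).round(3),"min",np.nanmin(q,0).round(3),"max",np.nanmax(q,0).round(3))
E
```

```text
scene0 [-0.26154413 -0.52127192  0.65817517]
table z -0.00012592814032932285 0.0027727313417092872
blue 29 [168. 163.] med [0.603 0.357 0.028] min [0.593 0.355 0.02 ] max [0.614 0.363 0.033]
blue 43 [189. 169.] med [0.627 0.309 0.014] min [0.6   0.301 0.008] max [0.647 0.325 0.027]
blue 179 [229. 178.] med [0.637 0.17  0.025] min [0.535 0.118 0.004] max [0.671 0.23  0.079]
blue 66 [116. 221.] med [0.354 0.284 0.012] min [0.347 0.261 0.004] max [0.36  0.308 0.017]
green 49 [354. 218.] med [ 0.635 -0.161  0.035] min [ 0.622 -0.164  0.019] max [ 0.647 -0.158  0.045]
green 129 [438. 251.] med [ 0.625 -0.351  0.033] min [ 0.601 -0.355  0.01 ] max [ 0.653 -0.346  0.045]
turq 39 [274. 158.] med [0.823 0.172 0.005] min [0.81  0.155 0.002] max [0.842 0.191 0.011]
turq 59 [308. 170.] med [0.817 0.059 0.005] min [0.803 0.02  0.002] max [0.833 0.119 0.01 ]
turq 143 [302. 177.] med [0.775 0.051 0.005] min [0.754 0.022 0.   ] max [0.793 0.095 0.012]
turq 399 [207. 236.] med [0.421 0.078 0.018] min [0.389 0.049 0.001] max [0.443 0.101 0.03 ]
white 209 [251. 106.] med [0.981 0.353 0.065] min [0.942 
[... 5629 characters left out ...]
max [0.897 0.381 0.165]
white 27 [  4. 299.] med [0.897 0.367 0.17 ] min [0.895 0.312 0.121] max [0.937 0.386 0.176]
white 66 [221. 296.] med [0.642 0.204 0.006] min [ 0.625  0.191 -0.001] max [0.658 0.21  0.009]
white 127 [331. 332.] med [0.453 0.285 0.001] min [ 0.435  0.248 -0.002] max [0.468 0.317 0.003]
white 69 [224. 336.] med [0.629 0.291 0.002] min [ 0.612  0.284 -0.002] max [0.645 0.312 0.023]
black 45 [314. 159.] med [ 0.451 -0.241  0.032] min [ 0.444 -0.275  0.027] max [ 0.458 -0.22   0.034]
red 32 [273. 168.] med [ 0.549 -0.126  0.078] min [ 0.54  -0.135  0.076] max [ 0.558 -0.116  0.08 ]
red 3314 [ 97. 311.] med [0.785 0.366 0.14 ] min [0.724 0.263 0.08 ] max [0.844 0.405 0.147]
```

Run:
```python
import cv2
s=cv2.imread("pics/scene0.png");cv2.imwrite("pics/sc_a.png",cv2.resize(s[140:320,70:470],(800,360),interpolation=cv2.INTER_CUBIC))
s=cv2.imread("pics/side0.png");cv2.imwrite("pics/si_a.png",cv2.resize(s[120:420,180:420],(480,600),interpolation=cv2.INTER_CUBIC))
```

```text
(no output)
```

View pics/sc_a.png

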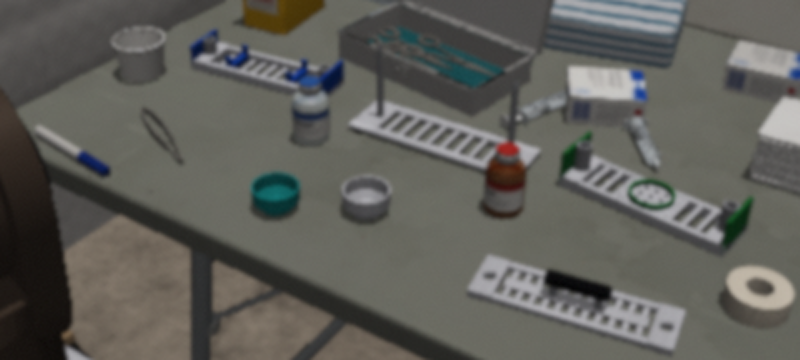

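View pics/si_a.png

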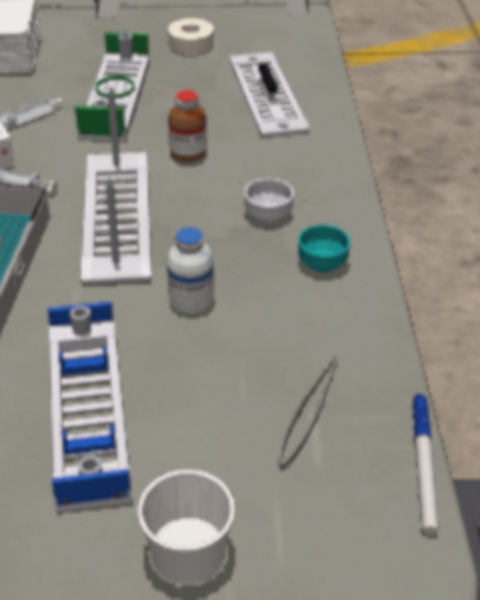

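Run:
```python
from h import *
for n in("scene0","side0"):
    p,d,c=load(n);X=cloud(d,c);Y=X.reshape(-1,3);col=p.reshape(-1,3).astype(int)
    print(n)
    # rods
    for y0 in(.09,-.083):
        m=(abs(Y[:,0]-.63)<.04)&(abs(Y[:,1]-y0)<.04)&(Y[:,2]>.03)&(Y[:,2]<.115)
        q=Y[m];print("rod",m.sum(),np.nanmedian(q,0),q[:,2].max() if len(q) else 0)
        for a,b in((.03,.055),(.055,.08),(.08,.097)):
            k=q[(q[:,2]>a)&(q[:,2]<b)]
            if len(k):print("   ",a,len(k),np.median(k,0).round(4))
    def rect(nm,x,y,r,z0,z1):
        m=(abs(Y[:,0]-x)<r[0])&(abs(Y[:,1]-y)<r[1])&(Y[:,2]>z0)&(Y[:,2]<z1)
        q=Y[m,:2].astype(np.float32);(cx,cy),(w,h),a=cv2.minAreaRect(q*1000);print(nm,m.sum(),"ctr",round(cx,1),round(cy,1),"size",round(w,1),round(h,1),"ang",round(a,2))
    rect("lower",.631,.27,(.05,.115),.006,.06)
    rect("carrier",.631,.003,(.06,.125),.006,.03)
    rect("upper",.64,-.255,(.06,.12),.006,.06)
    rect("cover",.449,-.258,(.06,.12),.005,.05)
    rect("gallipot",.477,0,(.04,.04),.006,.05)
    rect("vialclear",.546,.13,(.04,.04),.006,.1)
    rect("vialbrown",.546,-.13,(.04,.04),.006,.1)
    rect("forceps",.455,.285,(.06,.09),.0045,.03)
c=load("wrist0")[2];
R=Rot.from_quat([.175952585,.984398323,-.000789777,-.00008022]).as_matrix()
print("cam in tool",R.T@(cen(c)-[.21649,.58608,.40386]),"Rcam->tool",(c["R"]@R).T)
```

```text
scene0
rod 93 [0.61591727 0.07956598 0.07204999] 0.10855947964646072
    0.03 28 [0.6154 0.0796 0.0428]
    0.055 27 [0.6163 0.0796 0.0682]
    0.08 24 [0.6161 0.079  0.0903]
rod 107 [ 0.62646208 -0.09194023  0.07211286] 0.10839122948265141
    0.03 33 [ 0.6266 -0.0922  0.0449]
    0.055 34 [ 0.6261 -0.0918  0.0682]
    0.08 25 [ 0.6269 -0.0921  0.0887]
lower 895 ctr 631.4 266.4 size 67.2 201.1 ang 8.96
carrier 941 ctr 630.5 -4.5 size 99.2 223.6 ang 10.67
upper 1790 ctr 639.9 -255.2 size 197.8 62.9 ang 83.97
cover 1838 ctr 450.1 -256.9 size 64.4 196.6 ang 9.84
gallipot 395 ctr 464.2 -7.9 size 56.2 48.5 ang 34.65
vialclear 538 ctr 548.5 112.1 size 39.1 73.4 ang 35.14
vialbrown 647 ctr 542.9 -129.7 size 33.2 43.1 ang 29.47
forceps 107 ctr 456.3 267.6 size 127.6 39.9 ang 66.56
side0
rod 147 [0.61804026 0.08508724 0.07096824] 0.11078599295631371
    0.03 44 [0.618  0.0852 0.0417]
    0.055 46 [0.618  0.0847 0.0673]
    0.08 33 [0.618  0.0853 0.09  ]
rod 115 [ 0.62789092 -0.08636196  0.07020351] 0.11041964702925154
    0.03 33 [ 0.6282 -0.0862  0.0422]
    0.055 39 [ 0.6275 -0.0868  0.0672]
    0.08 24 [ 0.6278 -0.0859  0.0901]
lower 2793 ctr 631.1 268.8 size 58.1 199.6 ang 7.63
carrier 1559 ctr 623.3 -2.5 size 68.1 223.4 ang 3.33
upper 1114 ctr 640.3 -251.2 size 201.7 59.1 ang 83.74
cover 822 ctr 450.3 -254.5 size 58.8 204.4 ang 9.43
gallipot 413 ctr 464.0 -5.0 size 50.8 54.2 ang 19.18
vialclear 820 ctr 559.2 126.7 size 41.8 74.1 ang 65.63
vialbrown 571 ctr 549.3 -118.1 size 38.8 43.0 ang 84.1
forceps 242 ctr 450.5 262.7 size 87.9 125.4 ang 16.09
cam in tool [0.06652461 0.00042052 0.03130164] Rcam->tool [[ 9.84142123e-04 -9.64332664e-01 -2.64691413e-01]
 [ 9.99999514e-01  9.64107503e-04  2.05602770e-04]
 [ 5.69215098e-05 -2.64691486e-01  9.64333145e-01]]
```

```bash
cat >> h.py <<'E'
def plan(pos,yaw,verbose=True):
    """tool down, tool y at azimuth yaw(deg) (mod 180, nearest)"""
    from bench import sense
    s=sense();R=Rot.from_quat(s["ee_rot"]).as_matrix()
    best=None
    for y in(yaw,yaw+180):
        a=np.radians(y);ty=np.array([np.cos(a),np.sin(a),0]);tz=np.array([0,0,-1.]);T=np.c_[np.cross(ty,tz),ty,tz]
        rv=Rot.from_matrix(R.T@T).as_rotvec()
        if best is None or np.linalg.norm(rv)<np.linalg.norm(best):best=rv
    dp=R.T@(np.array(pos)-s["tcp_pos"])*1000
    print("t",round(s["time_s"],2),"tcp",s["tcp_pos"].round(4),"w",round(s["grip_width"],4),"F",s["force"].round(1),"q",s["joint_positions"].round(2))
    print("dr",best.round(4),"deg",np.degrees(np.linalg.norm(best)).round(1),"dp",dp.round(1),"rows",(np.linalg.norm(dp)/62.5).round(1))
E
python3 - <<'E'
from h import *
plan((.631,.265,.33),7.7)
E
```

```text
t 0.15 tcp [0.2165 0.5861 0.4041] w 0.0855 F [ 0.8  0.7 -0.2] q [-1.29  0.41 -0.01  1.6   0.01  1.13 -0.08]
dr [-1.0000e-03  7.0000e-04  1.0826e+00] deg 62.0 dp [-500.1 -157.5   74.3] rows 8.5
```

Call:
servo_tool(
  dr=[
    [0, 0, 0.2],
    [0, 0, 0.4],
    [0, 0, 0.6],
    [0, 0, 0.8],
    [0, 0, 1.0],
    [-0.001, 0.001, 1.083],
    [-0.001, 0.001, 1.083],
    [-0.001, 0.001, 1.083],
    [-0.001, 0.001, 1.083],
    [-0.001, 0.001, 1.083],
  ],
  dp=[
    [-60, -19, 5],
    [-120, -38, 10],
    [-180, -57, 20],
    [-240, -76, 30],
    [-300, -95, 40],
    [-360, -114, 50],
    [-420, -133, 60],
    [-465, -147, 70],
    [-500, -157, 74],
    [-500, -157, 74],
  ],
  grip=[0, 0, 0, 0, 0, 0, 0, 0, 0, 0],
)

```text
time_s: 1.4
tcp_pos: [0.6333, 0.2621, 0.3296]
ee_rot: [0.66, 0.751, -0.0, 0.0]
force: [-0.1, 0.2, -0.7]
grip_width: 0.0855
```

Run:
```python
from h import *
grab("wrist","w1");plan((.631,.265,.33),7.7)
```

```text
t 1.45 tcp [0.6319 0.2643 0.3298] w 0.0854 F [-0.5  0.9  0.1] q [-0.68  0.59  0.32  1.53 -0.2   1.05 -0.17]
dr [-0.0007 -0.0004 -0.0032] deg 0.2 dp [ 0.8 -0.8 -0.2] rows 0.0
```

View pics/w1.png

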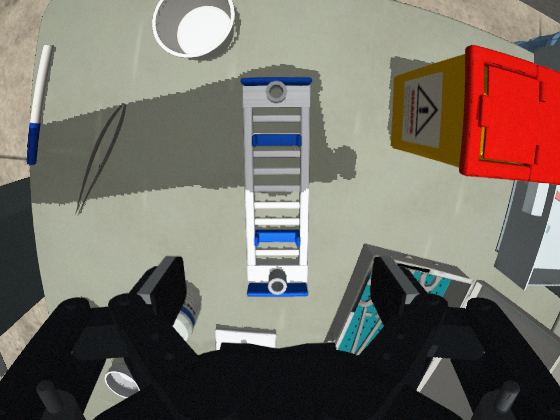

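Run:
```python
from h import *
p,d,c=load("w1");X=cloud(d,c,True)
z=X[...,2]
print("table",X[220,150],X[200,340])
for uv in((276,92),(278,285)):
    print(uv,z[uv[1]-14:uv[1]+15:2,uv[0]].round(3),z[uv[1],uv[0]-14:uv[0]+15:2].round(3))
Y=X.reshape(-1,3)
m=(abs(Y[:,0]-.631)<.045)&(abs(Y[:,1]-.268)<.125)&(Y[:,2]>.006)&(Y[:,2]<.06)
q=(Y[m,:2]*1000).astype(np.float32);print(cv2.minAreaRect(q),m.sum())
m&=(Y[:,2]<.018)&(Y[:,2]>.011);q=(Y[m,:2]*1000).astype(np.float32);print(cv2.minAreaRect(q),m.sum())
# forceps dark pixels
g=p.max(2).astype(int);
t=cv2.resize(p[80:230,50:150],(800,600)[::1],interpolation=cv2.INTER_CUBIC) if 0 else cv2.resize(p[90:225,60:150],(400,600),interpolation=cv2.INTER_CUBIC);cv2.imwrite("pics/w1f.png",t[:,:,::-1])
t=cv2.resize(p[65:305,220:330],(275,600),interpolation=cv2.INTER_CUBIC);cv2.imwrite("pics/w1t.png",t[:,:,::-1])
```

```text
table [ 0.50859403  0.21739362 -0.00100089] [ 6.93922393e-01  2.62610841e-01 -1.62516073e-05]
(276, 92) [ 0.033  0.033  0.033  0.035  0.02  -0.    -0.002 -0.001 -0.    -0.001
  0.033  0.035  0.022  0.013  0.014] [ 0.013  0.013  0.034  0.033  0.009  0.001 -0.001 -0.001 -0.001 -0.003
  0.002  0.033  0.033  0.012  0.013]
(278, 285) [ 0.018  0.023  0.027  0.032  0.034  0.013  0.016  0.022  0.026  0.029
  0.034  0.034  0.032 -0.001 -0.   ] [0.019 0.019 0.034 0.033 0.026 0.021 0.022 0.022 0.023 0.026 0.033 0.034
 0.019 0.019 0.019]
((632.143310546875, 267.244873046875), (58.679344177246094, 195.782470703125), 7.619247913360596) 8303
((632.1710815429688, 266.985595703125), (58.62417221069336, 188.38424682617188), 7.597780227661133) 5730
```

View pics/w1f.png

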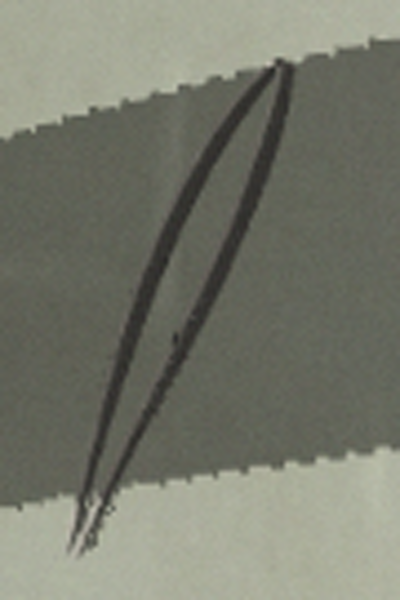

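View pics/w1t.png

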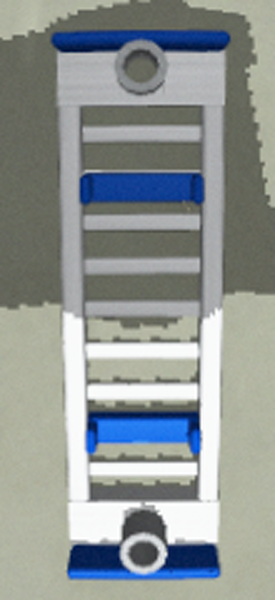

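Run:
```python
from h import *
plan((.632,.267,.172),7.6)
```

```text
t 1.45 tcp [0.6319 0.2643 0.3298] w 0.0854 F [-0.5  0.9  0.1] q [-0.68  0.59  0.32  1.53 -0.2   1.05 -0.17]
dr [-0.0007 -0.0004 -0.0014] deg 0.1 dp [  2.6   0.6 157.8] rows 2.5
```

Call:
servo_tool(
  dr=[
    [0, 0, -0.001],
    [0, 0, -0.001],
    [0, 0, -0.001],
    [0, 0, -0.001],
  ],
  dp=[
    [2, 0, 50],
    [2, 0, 100],
    [2, 0, 130],
    [2, 0, 130],
  ],
  grip=[0, 0, 0, 0],
)

```text
time_s: 1.95
tcp_pos: [0.6288, 0.2692, 0.1981]
ee_rot: [0.657, 0.754, -0.002, -0.002]
force: [-0.2, -0.4, 1.0]
grip_width: 0.0854
```

Run:
```python
from h import *
plan((.632,.267,.172),7.6)
```

```text
t 1.95 tcp [0.6288 0.2692 0.1981] w 0.0854 F [-0.2 -0.4  1. ] q [-0.66  0.74  0.27  1.62 -0.25  0.83 -0.14]
dr [-0.005  -0.0005  0.0044] deg 0.4 dp [-2.6  3.  26.1] rows 0.4
```

Call:
servo_tool(
  dr=[
    [0, 0, 0],
    [0, 0, 0],
    [0, 0, 0],
  ],
  dp=[
    [0, 0, 18],
    [0, 0, 24],
    [0, 0, 24],
  ],
  grip=[0, 0, 0],
)

```text
time_s: 2.33
tcp_pos: [0.6309, 0.2681, 0.1768]
ee_rot: [0.658, 0.753, 0.001, -0.0]
force: [-0.5, -0.1, -0.0]
grip_width: 0.0854
```

Run:
```python
from h import *
plan((.632,.267,.172),7.6)
```

```text
t 2.33 tcp [0.6309 0.2681 0.1768] w 0.0854 F [-0.5 -0.1 -0. ] q [-0.65  0.77  0.27  1.62 -0.26  0.79 -0.13]
dr [ 0.0003 -0.0014  0.0024] deg 0.2 dp [-1.2  0.9  4.8] rows 0.1
```

Call:
servo_tool(
  dr=[
    [0, 0, 0.001],
    [0, 0, 0.001],
    [0, 0, 0.001],
    [0, 0, 0.001],
    [0, 0, 0.001],
    [0, 0, 0.001],
    [0, 0, 0.001],
    [0, 0, 0.001],
  ],
  dp=[
    [-1, 1, 4.5],
    [-1, 1, 4.5],
    [-1, 1, 4.5],
    [-1, 1, 4.5],
    [-1, 1, 4.5],
    [-1, 1, 4.5],
    [-1, 1, 4.5],
    [-1, 1, 4.5],
  ],
  grip=[0, 0.2, 0.4, 1, 1, 1, 1, 1],
  force=70,
)

```text
time_s: 3.32
tcp_pos: [0.6323, 0.2671, 0.1729]
ee_rot: [0.658, 0.753, 0.001, -0.0]
force: [-0.0, 0.2, 4.9]
grip_width: 0.0565
```

Run:
```python
from h import *
grab("wrist","w2")
plan((.632,.267,.172),7.6)
```

```text
t 3.38 tcp [0.6324 0.2671 0.1729] w 0.056 F [ 0.1 -0.9  6.1] q [-0.64  0.77  0.27  1.62 -0.26  0.78 -0.13]
dr [ 0.0012 -0.0016  0.0012] deg 0.1 dp [-0.  -0.4  0.9] rows 0.0
```

View pics/w2.png

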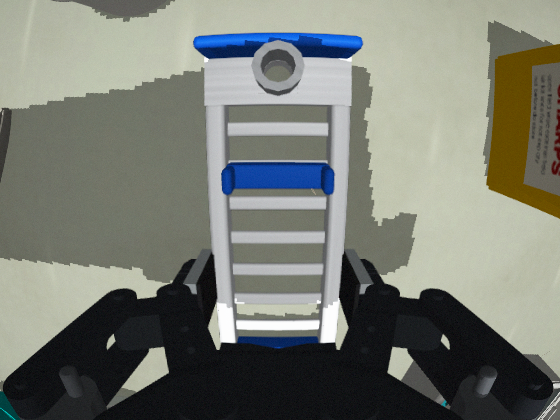

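```bash
cat >> h.py <<'E'
def hole(name,uv,r=34,zband=(.028,.04),zoff=0):
    """ring of tube top near uv in wrist pic: fit circle to points in height band"""
    p,d,c=load(name);X=cloud(d,c,True)
    v,u=np.mgrid[:d.shape[0],:d.shape[1]]
    m=(np.hypot(u-uv[0],v-uv[1])<r)&(X[...,2]>zband[0]+zoff)&(X[...,2]<zband[1]+zoff)
    return X,m
E
python3 - <<'E'
from h import *
p,d,c=load("w2");X=cloud(d,c,True);z=X[...,2]
print(z[60:100:3,277].round(3),z[68,245:310:4].round(3))
v,u=np.mgrid[:420,:560]
m=(np.hypot(u-277,v-68)<30)&(z>.029)&(z<.04)&(v>50)
q=(X[m][:,:2]*1000).astype(np.float32);print(m.sum(),cv2.minEnclosingCircle(q),cv2.fitEllipse(cv2.convexHull(q)))
Y=X.reshape(-1,3);m=(abs(Y[:,0]-.632)<.045)&(abs(Y[:,1]-.30)<.08)&(Y[:,1]>.285)&(Y[:,2]>.006)&(Y[:,2]<.06)
q=(Y[m,:2]*1000).astype(np.float32);r=cv2.minAreaRect(q);print(r,cv2.boxPoints(r))
# inner bore: low points inside
m=(np.hypot(u-277,v-68)<16)
cv2.imwrite("pics/w2h.png",cv2.resize(p[30:110,220:340],(720,480),interpolation=cv2.INTER_CUBIC)[:,:,::-1])
E
```

```text
[ 0.014  0.004 -0.002 -0.     0.    -0.001 -0.001 -0.002  0.033  0.034
  0.033  0.027  0.014  0.013] [ 0.013  0.013  0.034  0.034  0.025  0.01  -0.001 -0.001  0.    -0.001
 -0.001  0.008  0.021  0.033  0.033  0.012  0.014]
1007 ((621.495361328125, 352.3613586425781), 8.760212898254395) ((621.5156860351562, 351.8002014160156), (15.57249641418457, 17.942302703857422), 100.91166687011719)
((631.595947265625, 322.7255554199219), (70.79894256591797, 85.66942596435547), 7.85049295425415) [[590.67755 360.32364]
 [602.37897 275.45712]
 [672.51434 285.12747]
 [660.8129  369.994  ]]
```

View pics/w2h.png

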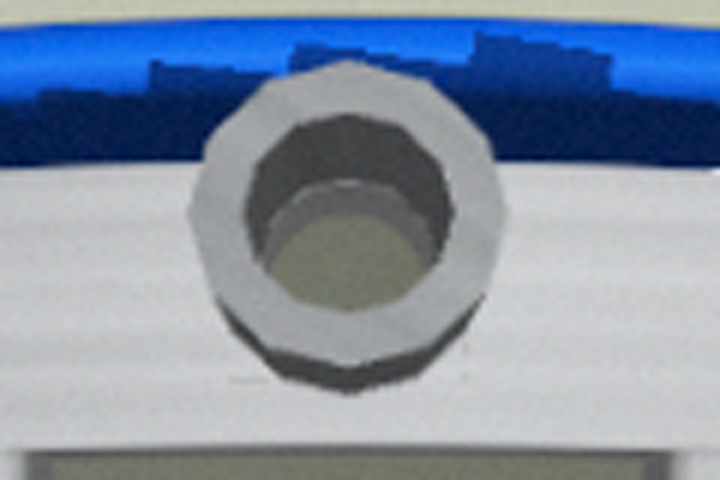

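Call:
servo_tool(
  dr=[
    [0, 0, 0],
    [0, 0, 0],
    [0, 0, 0],
    [0, 0, 0.03],
    [0, 0, 0.06],
    [0, 0, 0.073],
    [0, 0, 0.073],
    [0, 0, 0.073],
    [0, 0, 0.073],
    [0, 0, 0.073],
  ],
  dp=[
    [0, 0, -15],
    [0, 0, -65],
    [0, 0, -115],
    [-15, 0, -140],
    [-70, 5, -140],
    [-130, 12, -140],
    [-190, 18, -140],
    [-240, 22, -140],
    [-265, 26, -140],
    [-268, 28, -140],
  ],
  grip=[1, 1, 1, 1, 1, 1, 1, 1, 1, 1],
)

```text
time_s: 4.62
tcp_pos: [0.6955, 0.0019, 0.3122]
ee_rot: [0.687, 0.727, 0.0, 0.0]
force: [-0.1, 0.0, -2.9]
grip_width: 0.0558
```

Run:
```python
from h import *
plan((.624,-.0044,.31),3.4)
grab("wrist","w3");grab("scene","sc3");grab("side","si3")
plan((.624,-.0044,.31),3.4)
```

```text
t 4.62 tcp [0.6955 0.0019 0.3122] w 0.0558 F [-0.1  0.  -2.9] q [-0.3   0.63  0.36  1.52 -0.24  1.04  0.17]
dr [ 0.      0.     -0.0026] deg 0.1 dp [ -2.2 -71.8   2.2] rows 1.1
t 4.78 tcp [0.6954 0.0066 0.3117] w 0.0557 F [-0.5  0.6 -3.1] q [-0.31  0.63  0.35  1.52 -0.24  1.04  0.17]
dr [-0.0003 -0.0025  0.003 ] deg 0.2 dp [ -6.6 -72.    1.7] rows 1.2
```

View pics/w3.png

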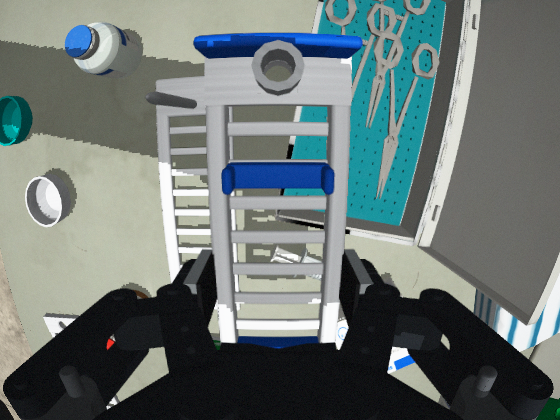

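View pics/si3.png

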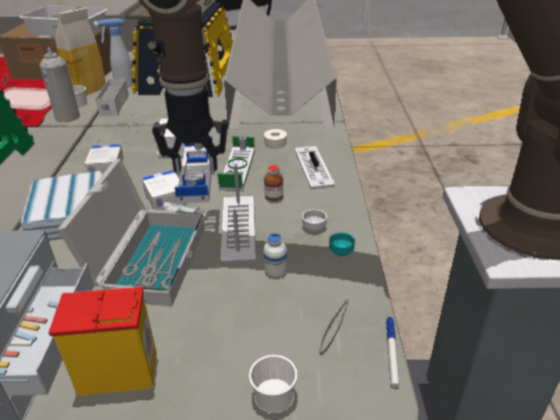

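Run:
```python
from h import *
p,d,c=load("w3");X=cloud(d,c,True);z=X[...,2]
print("cam",cen(c))
v,u=np.mgrid[:420,:560]
m=(u>140)&(u<205)&(v>85)&(v<112)&(X[...,0]>.59)&(X[...,0]<.65)&(z>.02)&(z<.115)&(abs(X[...,1]-.08)<.03)
q=X[m]
for a,b in((.02,.05),(.05,.08),(.08,.1),(.1,.115)):
    k=q[(q[:,2]>a)&(q[:,2]<b)]
    if len(k):print(a,len(k),np.median(k,0).round(4),np.ptp(k,axis=0).round(4))
# carrier plate visible: z .006-.014
Y=X.reshape(-1,3);m=(abs(Y[:,2]-.010)<.003)&(Y[:,0]>.56)&(Y[:,0]<.66)&(Y[:,1]>-.13)&(Y[:,1]<.12)
q=Y[m];print(m.sum(),q.min(0),q.max(0))
# left edge: min x by y bin
for y0 in np.arange(-.1,.11,.02):
    k=q[abs(q[:,1]-y0)<.005]
    if len(k)>3:print(y0.round(2),len(k),np.percentile(k[:,0],3).round(4))
# tray hole
m=(np.hypot(u-277,v-68)<30)&(z>.16)&(z<.185)&(v>50)&(z>np.median(z[90:95,270:280])-.003)
print(z[50:100:3,277].round(3))
```

```text
cam [0.6923337  0.06896426 0.28079749]
0.02 102 [0.6229 0.0803 0.0356] [0.004  0.008  0.0295]
0.05 153 [0.6229 0.0805 0.0666] [0.0043 0.0079 0.0298]
0.08 151 [0.6227 0.0804 0.0921] [0.0047 0.0079 0.0197]
0.1 116 [0.6212 0.0808 0.1049] [0.0059 0.0064 0.0099]
5208 [ 0.560035   -0.11376108  0.00700042] [0.6599077  0.1198112  0.01288275]
-0.08 49 0.5956
-0.06 111 0.5954
-0.04 152 0.5936
-0.02 206 0.5925
0.0 279 0.5924
0.02 357 0.5906
0.04 407 0.5897
0.06 391 0.5882
0.08 285 0.5875
0.1 497 0.5869
[ 0.169  0.164  0.158  0.153  0.145  0.141 -0.002 -0.     0.001 -0.001
 -0.001  0.172  0.174  0.174  0.169  0.151  0.153]
```

Call:
servo_tool(
  dr=[
    [0, 0, 0.003],
    [0, 0, 0.003],
    [0, 0, 0.003],
    [0, 0, 0.003],
  ],
  dp=[
    [-2, -35, 0],
    [-6, -65, 0],
    [-8, -72, 0],
    [-8, -72, 0],
  ],
  grip=[1, 1, 1, 1],
)

```text
time_s: 5.28
tcp_pos: [0.6243, -0.006, 0.3123]
ee_rot: [0.686, 0.728, 0.001, -0.0]
force: [0.5, -0.6, -3.2]
grip_width: 0.0559
```

Run:
```python
from h import *
grab("side","si4")
grab("wrist","w4");plan((.624,-.0048,.31),3.3)
```

```text
t 5.38 tcp [ 0.625  -0.0061  0.3121] w 0.0559 F [ 0.1 -0.  -3.4] q [-0.32  0.52  0.36  1.71 -0.22  0.95  0.18]
dr [ 0.0014 -0.0017  0.002 ] deg 0.2 dp [ 1.4 -0.9  2.1] rows 0.0
```

View pics/w4.png

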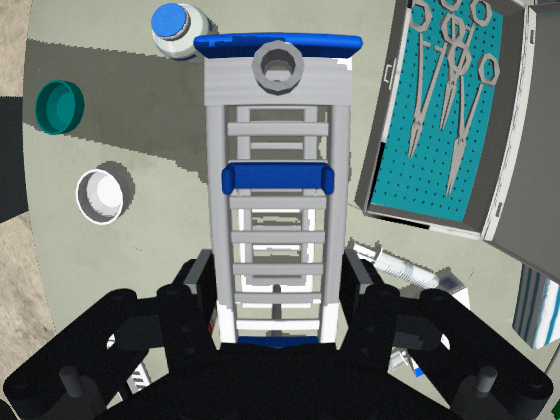

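View pics/si4.png

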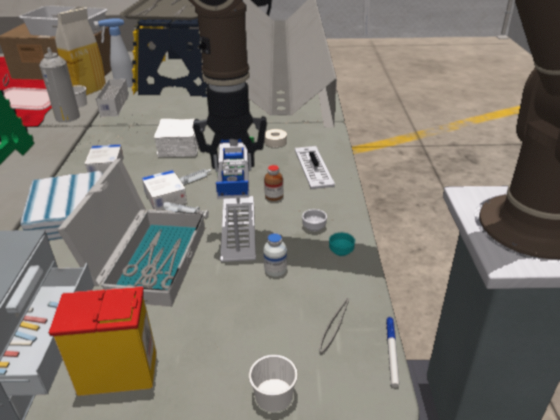

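Run:
```python
from h import *
p,d,c=load("w4");X=cloud(d,c,True);Y=X.reshape(-1,3)
for y0 in(.081,-.09):
    m=(abs(Y[:,0]-.625)<.02)&(abs(Y[:,1]-y0)<.012)&(Y[:,2]>.02)&(Y[:,2]<.112);q=Y[m]
    print(m.sum(),np.median(q,0),q.min(0),q.max(0)) if m.any() else print("none")
v,u=np.mgrid[:420,:560];z=X[...,2]
zt=np.median(z[88:92,270:284]);print(zt)
m=(np.hypot(u-277,v-68)<30)&(z>.166)&(z<.182)&(v>50)
q=(X[m][:,:2]*1000).astype(np.float32);print(m.sum(),cv2.minEnclosingCircle(q),z[m].mean())
plan((.624,-.0048,.27),3.3)
```

```text
8 [0.61966381 0.08339049 0.10495058] [0.61827143 0.0826705  0.10267009] [0.62100111 0.08392601 0.1083822 ]
227 [ 0.62929827 -0.08711529  0.0582805 ] [ 0.62531204 -0.09133238  0.02001506] [ 0.63359582 -0.08524731  0.08880628]
0.17215320474096418
1072 ((620.1871948242188, 80.03630065917969), 8.869444847106934) 0.17208862216645932
t 5.38 tcp [ 0.625  -0.0061  0.3121] w 0.0559 F [ 0.1 -0.  -3.4] q [-0.32  0.52  0.36  1.71 -0.22  0.95  0.18]
dr [ 0.0014 -0.0017  0.002 ] deg 0.2 dp [ 1.3 -1.  42.1] rows 0.7
```

Call:
servo_tool(
  dr=[
    [0, 0, 0],
    [0, 0, 0],
    [0, 0, 0],
    [0, 0, 0],
    [0, 0, 0],
    [0, 0, 0],
  ],
  dp=[
    [1.3, -1, 0],
    [1.3, -1, 10],
    [1.3, -1, 20],
    [1.3, -1, 30],
    [1.3, -1, 38],
    [1.3, -1, 38],
  ],
  grip=[1, 1, 1, 1, 1, 1],
)

```text
time_s: 6.12
tcp_pos: [0.6229, -0.006, 0.2728]
ee_rot: [0.686, 0.727, -0.0, -0.001]
force: [-0.3, 0.3, -2.4]
grip_width: 0.0559
```

Run:
```python
from h import *
grab("wrist","w5");plan((.6241,-.0047,.183),3.4)
```

```text
t 6.17 tcp [ 0.6231 -0.0061  0.2735] w 0.0559 F [ 0.6 -0.9 -2.7] q [-0.31  0.56  0.35  1.75 -0.24  0.88  0.19]
dr [-0.0004 -0.0013 -0.0015] deg 0.1 dp [ 1.2  1.1 90.5] rows 1.4
```

View pics/w5.png

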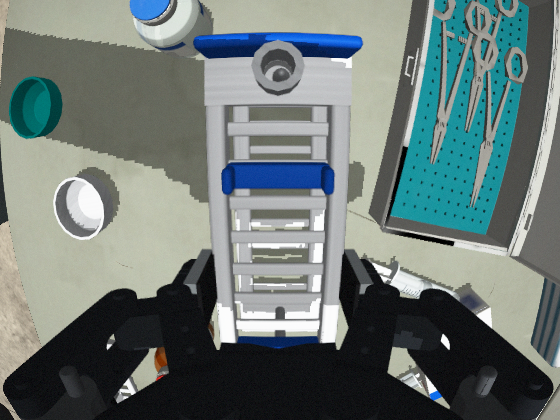

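Run:
```python
from h import *
p,d,c=load("w5");cv2.imwrite("pics/w5h.png",cv2.resize(p[30:110,220:340],(720,480),interpolation=cv2.INTER_CUBIC)[:,:,::-1])
X=cloud(d,c,True);z=X[...,2];v,u=np.mgrid[:420,:560]
m=(np.hypot(u-279,v-74)<14)&(z>.09)&(z<.115);q=X[m]*1000;print(m.sum(),q.min(0),q.max(0),np.median(q,0), q[q[:,2].argmax()])
m=(np.hypot(u-277,v-68)<30)&(z>.126)&(z<.142)&(v>50)
q=(X[m][:,:2]*1000).astype(np.float32);print(m.sum(),cv2.minEnclosingCircle(q),z[m].mean())
```

```text
327 [613.05593217  78.36177885  98.21787707] [623.79643214  86.12898265 114.63080744] [619.26711257  82.10959095 105.71958745] [622.37907904  83.48079103 114.63080744]
1096 ((618.1693115234375, 79.89599609375), 8.787060737609863) 0.13252396726785282
```

View pics/w5h.png

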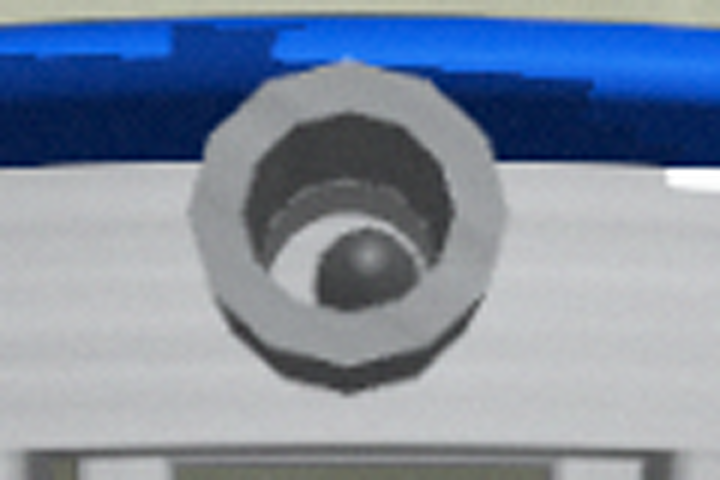

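Call:
servo_tool(
  dr=[
    [0, 0, -0.001],
    [0, 0, -0.001],
    [0, 0, -0.001],
    [0, 0, -0.001],
    [0, 0, -0.001],
  ],
  dp=[
    [1.4, 1.1, 0],
    [1.4, 1.1, 0],
    [1.4, 1.1, 8],
    [1.4, 1.1, 16],
    [1.4, 1.1, 24],
  ],
  grip=[1, 1, 1, 1, 1],
)

```text
time_s: 6.8
tcp_pos: [0.624, -0.0045, 0.249]
ee_rot: [0.686, 0.728, 0.0, -0.001]
force: [-0.0, 0.5, -1.8]
grip_width: 0.0559
```

Run:
```python
from h import *
grab("wrist","w6");plan((.6241,-.0047,.183),3.4)
p,d,c=load("w6");cv2.imwrite("pics/w6h.png",cv2.resize(p[30:110,220:340],(720,480),interpolation=cv2.INTER_CUBIC)[:,:,::-1])
```

```text
t 6.85 tcp [ 0.6236 -0.0045  0.2479] w 0.0558 F [-0.3 -0.1 -3.4] q [-0.31  0.59  0.33  1.76 -0.25  0.83  0.2 ]
dr [-0.0019 -0.0013 -0.0003] deg 0.1 dp [-0.4  0.6 64.9] rows 1.0
```

View pics/w6h.png

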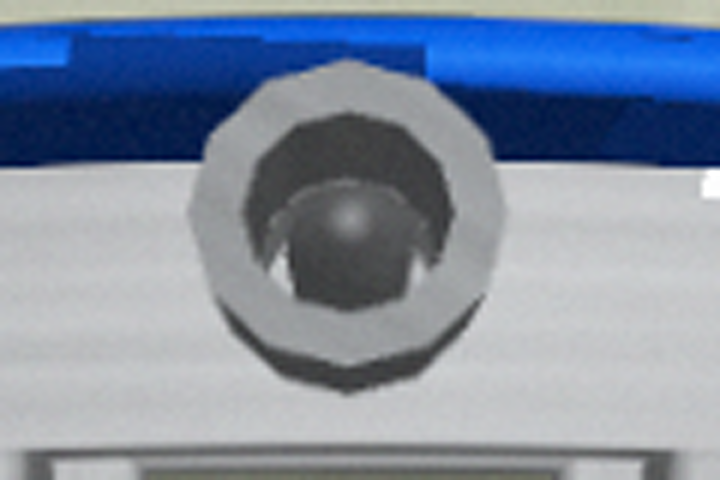

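Call:
servo_tool(
  dr=[
    [0, 0, 0],
    [0, 0, 0],
    [0, 0, 0],
    [0, 0, 0],
    [0, 0, 0],
    [0, 0, 0],
    [0, 0, 0],
  ],
  dp=[
    [-0.2, 0.3, 12],
    [-0.2, 0.3, 26],
    [-0.2, 0.3, 40],
    [-0.2, 0.3, 52],
    [-0.2, 0.3, 60],
    [-0.2, 0.3, 64],
    [-0.2, 0.3, 65],
  ],
  grip=[1, 1, 1, 1, 1, 1, 1],
)

```text
time_s: 7.72
tcp_pos: [0.6246, -0.0046, 0.1848]
ee_rot: [0.686, 0.728, 0.001, -0.0]
force: [-0.9, -0.1, -3.1]
grip_width: 0.0562
```

Run:
```python
from h import *
plan((.6241,-.0047,.183),3.4)
```

```text
t 7.72 tcp [ 0.6246 -0.0046  0.1848] w 0.0562 F [-0.9 -0.1 -3.1] q [-0.28  0.68  0.3   1.79 -0.29  0.72  0.23]
dr [ 0.0004 -0.0013 -0.0004] deg 0.1 dp [-0.  -0.5  1.8] rows 0.0
```

Call:
servo_tool(
  dr=[
    [0, 0, 0],
    [0, 0, 0],
    [0, 0, 0],
    [0, 0, 0],
    [0, 0, 0],
    [0, 0, 0],
  ],
  dp=[
    [0, 0, 1.5],
    [0, 0, 2.5],
    [0, 0, 2.5],
    [0, 0, 2],
    [0, 0, 2],
    [0, 0, 2],
  ],
  grip=[1, 1, 1, 0.2, 0.1, 0],
)

```text
time_s: 8.48
tcp_pos: [0.6246, -0.0046, 0.1829]
ee_rot: [0.686, 0.728, 0.001, -0.0]
force: [-0.7, -0.6, 0.3]
grip_width: 0.0858
```

Run:
```python
from h import *
plan((.6241,-.0047,.36),3.4)
```

```text
t 8.47 tcp [ 0.6246 -0.0046  0.1829] w 0.0858 F [-0.7 -0.6  0.3] q [-0.28  0.68  0.3   1.79 -0.29  0.71  0.23]
dr [ 0.0006 -0.0013 -0.0004] deg 0.1 dp [   0.2   -0.4 -177.1] rows 2.8
```

Call:
servo_tool(
  dr=[
    [0, 0, 0],
    [0, 0, 0],
    [0, 0, 0],
    [0, 0, 0],
  ],
  dp=[
    [0, 0, -40],
    [0, 0, -100],
    [0, 0, -150],
    [0, 0, -177],
  ],
  grip=[0, 0, 0, 0],
)

```text
time_s: 8.98
tcp_pos: [0.6249, -0.0051, 0.3631]
ee_rot: [0.686, 0.728, 0.002, 0.001]
force: [-0.1, -0.4, 0.0]
grip_width: 0.0855
```

Run:
```python
from h import *
p,d,c=load("w1")
s=90/400.
e1=(60+282*s,90+62*135/600);e2=(60+75*s,90+555*135/600)
for z in(.0,.005,.01):
    P=onplane(c,[e1,e2],z,True)*1000;D=P[0]-P[1];print(z,P.round(1).tolist(),np.linalg.norm(D),"mid",(P.mean(0)).round(1),"az",np.degrees(np.arctan2(D[1],D[0])))
X=cloud(d,c,True);Y=X.reshape(-1,3);m=(Y[:,2]>.004)&(Y[:,2]<.02)&(abs(Y[:,0]-.45)<.06)&(abs(Y[:,1]-.285)<.09)
q=(Y[m,:2]*1000).astype(np.float32);print(m.sum(),cv2.minAreaRect(q),np.percentile(Y[m,2],[10,50,90]))
# body width profile
r=cv2.minAreaRect(q)
grab("wrist","w7");grab("side","si7");grab("scene","sc7");plan((.455,.27,.3),20)
```

```text
0.0 [[473.3, 331.9, 0.0], [417.5, 210.7, 0.0]] 133.4564962151724 mid [445.4 271.3   0. ] az 65.26859472754421
0.005 [[475.9, 331.8, 5.0], [421.0, 212.6, 5.0]] 131.2184196473527 mid [448.4 272.2   5. ] az 65.26859472754424
0.01 [[478.4, 331.8, 10.0], [424.4, 214.6, 10.0]] 128.980343079533 mid [451.4 273.2  10. ] az 65.26859472754425
795 ((447.84832763671875, 272.3439025878906), (131.61865234375, 18.485506057739258), 65.54911804199219) [0.0049632  0.00757285 0.00952346]
t 9.12 tcp [ 0.6248 -0.0049  0.3614] w 0.0854 F [ 0.3 -0.1 -1.1] q [-0.34  0.46  0.38  1.67 -0.2   1.04  0.16]
dr [ 0.0037 -0.0012 -0.29  ] deg 16.6 dp [ 284.3 -153.5   61.4] rows 5.3
```

View pics/w7.png

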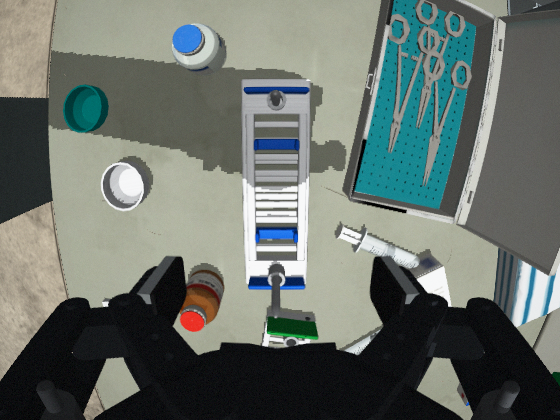

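Run:
```python
from h import *
p,d,c=load("w7");X=cloud(d,c,True);Y=X.reshape(-1,3)
def rect(nm,x,y,r,z0,z1):
    m=(abs(Y[:,0]-x)<r[0])&(abs(Y[:,1]-y)<r[1])&(Y[:,2]>z0)&(Y[:,2]<z1)
    q=(Y[m,:2]*1000).astype(np.float32);print(nm,m.sum(),cv2.minAreaRect(q),cv2.minEnclosingCircle(q))
rect("tray",.624,-.005,(.05,.11),.035,.06)
rect("rail",.624,-.005,(.045,.085),.019,.028)
rect("pot",.47,-.0,(.04,.04),.022,.035)
rect("turq",.415,.08,(.04,.04),.022,.035)
rect("clear",.546,.13,(.03,.03),.07,.085)
rect("brown",.546,-.13,(.03,.03),.07,.085)
z=X[...,2];print("pot floor",z[185,122:128])
plan((.4478,.2723,.27),-24.5)
```

```text
tray 1195 ((625.5794677734375, -4.615531921386719), (58.1097526550293, 195.59071350097656), 3.356020212173462) ((625.7962646484375, -4.497821807861328), 101.4979248046875)
rail 4270 ((625.1801147460938, -4.67340087890625), (58.682857513427734, 172.77734375), 3.291638135910034) ((625.307861328125, -4.502033233642578), 90.7791519165039)
pot 498 ((465.4425964355469, -7.295585632324219), (51.11114501953125, 50.82432174682617), 81.62422180175781) ((465.2900085449219, -7.036839485168457), 26.270177841186523)
turq 485 ((416.505859375, 74.96299743652344), (51.58695983886719, 51.11791229248047), 25.00892448425293) ((415.95660400390625, 74.82281494140625), 26.36102867126465)
clear 750 ((546.5538330078125, 127.85975646972656), (25.130699157714844, 25.00812339782715), 85.43726348876953) ((546.266845703125, 127.81912231445312), 13.033621788024902)
brown 493 ((550.9326171875, -125.05073547363281), (24.538660049438477, 25.23228645324707), 9.8931884765625) ((550.7919311523438, -125.25822448730469), 13.108315467834473)
pot floor [0.00324089 0.00239165 0.00200364 0.00114877 0.00194688 0.00273085]
t 9.12 tcp [ 0.6248 -0.0049  0.3614] w 0.0854 F [ 0.3 -0.1 -1.1] q [-0.34  0.46  0.38  1.67 -0.2   1.04  0.16]
dr [ 0.003  -0.0025  0.4866] deg 27.9 dp [ 287.  -160.6   91.3] rows 5.5
```

Call:
servo_tool(
  dr=[
    [0, 0, 0.09],
    [0, 0, 0.18],
    [0, 0, 0.27],
    [0, 0, 0.36],
    [0, 0, 0.45],
    [0.003, -0.002, 0.487],
    [0.003, -0.002, 0.487],
    [0.003, -0.002, 0.487],
  ],
  dp=[
    [48, -27, 10],
    [96, -54, 20],
    [144, -81, 35],
    [192, -107, 50],
    [240, -134, 70],
    [275, -154, 85],
    [287, -160, 91],
    [287, -160, 91],
  ],
  grip=[0.5, 0.5, 0.5, 0.5, 0.5, 0.5, 0.5, 0.5],
)

```text
time_s: 10.12
tcp_pos: [0.4474, 0.2724, 0.2682]
ee_rot: [0.841, 0.542, -0.002, -0.0]
force: [0.6, -0.4, 0.8]
grip_width: 0.0423
```

Run:
```python
from h import *
grab("wrist","w8");plan((.4478,.2723,.177),-24.5)
p,d,c=load("w8");X=cloud(d,c,True);Y=X.reshape(-1,3);m=(Y[:,2]>.004)&(Y[:,2]<.02)&(abs(Y[:,0]-.45)<.06)&(abs(Y[:,1]-.285)<.09)
q=(Y[m,:2]*1000).astype(np.float32);print(m.sum(),cv2.minAreaRect(q),np.percentile(Y[m,2],[10,50,90]))
```

```text
t 10.18 tcp [0.4483 0.2715 0.2688] w 0.0425 F [ 0.2 -0.9  1.1] q [-0.95  0.43  0.4   2.   -0.23  0.77 -0.84]
dr [-0.0024  0.0026 -0.0005] deg 0.2 dp [ 0.8 -0.6 91.8] rows 1.5
1063 ((447.14910888671875, 272.888916015625), (130.8236541748047, 18.314634323120117), 66.14672088623047) [0.0062768  0.00827506 0.00982487]
```

View pics/w8.png

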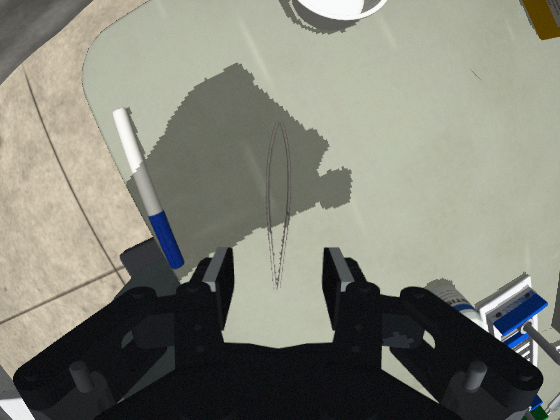

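Call:
servo_tool(
  dr=[
    [0, 0, 0],
    [0, 0, 0],
    [0, 0, 0],
    [0, 0, 0],
    [0, 0, 0],
  ],
  dp=[
    [0, 0, 40],
    [0, 0, 75],
    [0.5, -0.5, 88],
    [0.5, -0.5, 90],
    [0.5, -0.5, 90],
  ],
  grip=[0.5, 0.5, 0.5, 0.5, 0.5],
)

```text
time_s: 10.8
tcp_pos: [0.4481, 0.2728, 0.1802]
ee_rot: [0.841, 0.541, -0.001, -0.001]
force: [-0.2, 0.4, 0.1]
grip_width: 0.0426
```

Run:
```python
from h import *
plan((.4475,.2726,.1756),-24.3)
```

```text
t 10.8 tcp [0.4481 0.2728 0.1802] w 0.0426 F [-0.2  0.4  0.1] q [-0.89  0.57  0.32  2.04 -0.32  0.58 -0.77]
dr [-0.0019  0.     -0.0046] deg 0.3 dp [-0.4 -0.5  4.6] rows 0.1
```

Call:
servo_tool(
  dr=[
    [0, 0, -0.004],
    [0, 0, -0.004],
    [0, 0, -0.004],
    [0, 0, -0.004],
    [0, 0, -0.004],
    [0, 0, -0.004],
    [0, 0, -0.004],
  ],
  dp=[
    [0, -0.5, 4.5],
    [0, -0.5, 4.5],
    [0, -0.5, 4.5],
    [0, -0.5, 4.5],
    [0, -0.5, 4.5],
    [0, -0.5, 4.5],
    [0, -0.5, 4.5],
  ],
  grip=[0.5, 0.6, 0.7, 1, 1, 1, 1],
  force=30,
)

```text
time_s: 11.68
tcp_pos: [0.4469, 0.2733, 0.1749]
ee_rot: [0.84, 0.542, -0.001, -0.001]
force: [-2.1, -1.2, 5.0]
grip_width: 0.0172
```

Run:
```python
from h import *
plan((.4475,.2726,.1756),-24.3)
```

```text
t 11.68 tcp [0.4469 0.2733 0.1749] w 0.0172 F [-2.1 -1.2  5. ] q [-0.88  0.58  0.32  2.04 -0.33  0.57 -0.76]
dr [-0.0029  0.001   0.0001] deg 0.2 dp [-0.4  0.9 -0.7] rows 0.0
```

Call:
servo_tool(
  dr=[
    [0, 0, 0],
    [0, 0, 0],
    [0, 0, 0],
    [0, 0, 0],
  ],
  dp=[
    [0, 0, -20],
    [0, 0, -70],
    [0, 0, -120],
    [0, 0, -140],
  ],
  grip=[1, 1, 1, 1],
)

```text
time_s: 12.18
tcp_pos: [0.4479, 0.2733, 0.3174]
ee_rot: [0.84, 0.542, 0.001, -0.001]
force: [0.1, 0.2, -1.2]
grip_width: 0.0172
```

Run:
```python
from h import *
grab("wrist","w9");plan((.6253,-.0046,.315),3.3)
```

```text
t 12.22 tcp [0.4483 0.2735 0.3187] w 0.0167 F [0.5 1.3 1.4] q [-0.99  0.35  0.44  1.96 -0.2   0.87 -0.87]
dr [ 3.000e-04 -3.900e-03 -4.819e-01] deg 27.6 dp [-180.6  275.8    2.9] rows 5.3
```

View pics/w9.png

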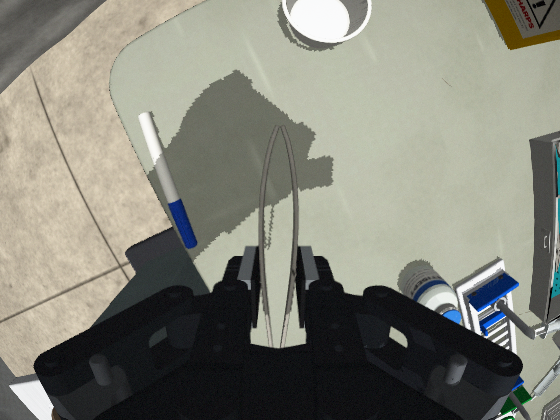

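Call:
servo_tool(
  dr=[
    [0, 0, -0.09],
    [0, 0, -0.18],
    [0, 0, -0.27],
    [0, 0, -0.36],
    [0, 0, -0.45],
    [0, -0.003, -0.482],
    [0, -0.003, -0.482],
    [0, -0.003, -0.482],
  ],
  dp=[
    [-30, 46, 0],
    [-60, 92, 0],
    [-90, 138, 0],
    [-120, 184, 0],
    [-150, 230, 0],
    [-172, 264, 1],
    [-181, 276, 1],
    [-181, 276, 1],
  ],
  grip=[1, 1, 1, 1, 1, 1, 1, 1],
)

```text
time_s: 13.22
tcp_pos: [0.6242, -0.0059, 0.3122]
ee_rot: [0.687, 0.727, -0.003, -0.001]
force: [-0.8, 0.1, -0.4]
grip_width: 0.0169
```

Run:
```python
from h import *
grab("wrist","w10");plan((.6253,-.0046,.1995),3.3)
```

```text
t 13.28 tcp [ 0.6239 -0.0044  0.3124] w 0.0174 F [-0.4  1.  -0.5] q [-0.34  0.52  0.38  1.71 -0.22  0.96  0.18]
dr [-0.0052  0.002   0.0003] deg 0.3 dp [ -0.    1.9 112.9] rows 1.8
```

View pics/w10.png

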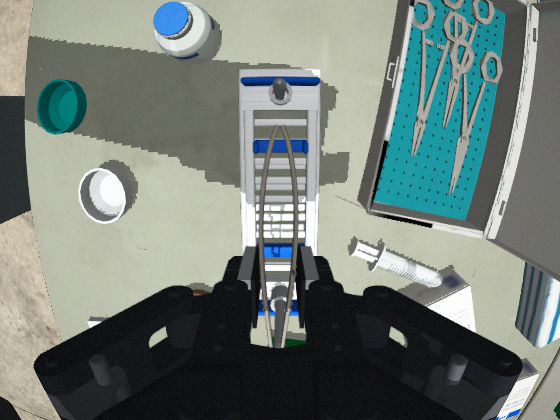

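Call:
servo_tool(
  dr=[
    [0, 0, 0],
    [0, 0, 0],
    [0, 0, 0],
    [0, 0, 0],
    [0, 0, 0],
    [0, 0, 0],
  ],
  dp=[
    [0, 1.5, 30],
    [0, 1.5, 65],
    [0, 1.5, 90],
    [0, 1.5, 103],
    [0, 1.5, 109],
    [0, 1.5, 109],
  ],
  grip=[1, 1, 1, 1, 1, 1],
)

```text
time_s: 14.02
tcp_pos: [0.6256, -0.005, 0.2045]
ee_rot: [0.686, 0.728, -0.002, -0.0]
force: [-0.4, -0.2, -0.2]
grip_width: 0.0166
```

Run:
```python
from h import *
plan((.6253,-.0046,.1995),3.3)
```

```text
t 14.03 tcp [ 0.6256 -0.005   0.2045] w 0.0166 F [-0.4 -0.2 -0.2] q [-0.3   0.66  0.32  1.78 -0.28  0.76  0.23]
dr [-0.0034  0.0026  0.001 ] deg 0.3 dp [ 0.5 -0.2  5. ] rows 0.1
```

Lower to contact, then open gently to about 0.6.

Call:
servo_tool(
  dr=[
    [-0.003, 0.002, 0],
    [-0.003, 0.002, 0],
    [-0.003, 0.002, 0],
    [-0.003, 0.002, 0],
    [-0.003, 0.002, 0],
  ],
  dp=[
    [0.4, 0, 2],
    [0.4, 0, 4],
    [0.4, 0, 5],
    [0.4, 0, 5.3],
    [0.4, 0, 5.3],
  ],
  grip=[1, 1, 1, 1, 1],
)

```text
time_s: 14.65
tcp_pos: [0.6254, -0.0052, 0.1989]
ee_rot: [0.686, 0.727, -0.001, 0.0]
force: [0.2, 0.3, 1.1]
grip_width: 0.0169
```

Run:
```python
from h import *
plan((.6253,-.0046,.1995),3.3)
```

```text
t 14.65 tcp [ 0.6254 -0.0052  0.1989] w 0.0169 F [0.2 0.3 1.1] q [-0.29  0.66  0.32  1.78 -0.29  0.75  0.23]
dr [-0.0008  0.0008  0.0003] deg 0.1 dp [ 0.6 -0.1 -0.6] rows 0.0
```

Call:
servo_tool(
  dr=[
    [0, 0, 0],
    [0, 0, 0],
    [0, 0, 0],
    [0, 0, 0],
    [0, 0, 0],
    [0, 0, 0],
    [0, 0, 0],
  ],
  dp=[
    [0, 0, 0],
    [0, 0, 0],
    [0, 0, -1],
    [0, 0, -20],
    [0, 0, -70],
    [0, 0, -130],
    [0, 0, -150],
  ],
  grip=[0.7, 0.6, 0.6, 0.5, 0.3, 0, 0],
)

```text
time_s: 15.52
tcp_pos: [0.6263, -0.0057, 0.3546]
ee_rot: [0.687, 0.727, 0.002, 0.002]
force: [-0.2, 0.2, -0.7]
grip_width: 0.0848
```

Run:
```python
from h import *
plan((.640,-.253,.34),-6.2)
grab("wrist","w11")
p,d,c=load("w11");X=cloud(d,c,True);Y=X.reshape(-1,3);
m=(Y[:,2]>.027)&(Y[:,2]<.038)&(abs(Y[:,0]-.625)<.015)&(abs(Y[:,1]+.005)<.07)
q=(Y[m,:2]*1000).astype(np.float32);print(m.sum(),cv2.minAreaRect(q),np.percentile(Y[m,2],[10,50,90]))
p,d,c=load("sc7");X=cloud(d,c);print(len(X))
```

```text
t 15.53 tcp [ 0.6263 -0.0057  0.3546] w 0.0848 F [-0.2  0.2 -0.7] q [-0.35  0.47  0.39  1.67 -0.21  1.03  0.17]
dr [0.0064 0.     0.1656] deg 9.5 dp [-247.7   -0.6   14.7] rows 4.0
639 ((624.2991333007812, -4.328132629394531), (127.04226684570312, 23.576631546020508), 84.82549285888672) [0.02829942 0.03160246 0.03345049]
420
```

View pics/w11.png

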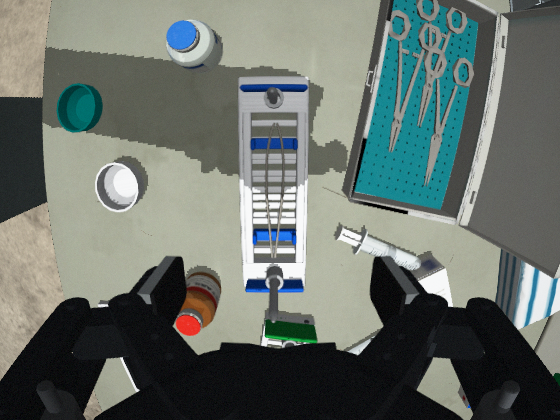

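Call:
servo_tool(
  dr=[
    [0, 0, 0.06],
    [0, 0, 0.12],
    [0.003, 0, 0.166],
    [0.003, 0, 0.166],
    [0.003, 0, 0.166],
    [0.003, 0, 0.166],
  ],
  dp=[
    [-55, 0, 0],
    [-115, 0, 5],
    [-175, 0, 10],
    [-225, 0, 14],
    [-248, 0, 14],
    [-248, 0, 14],
  ],
  grip=[0, 0, 0, 0, 0, 0],
)

```text
time_s: 16.32
tcp_pos: [0.6394, -0.2543, 0.3352]
ee_rot: [0.745, 0.667, -0.002, -0.001]
force: [-1.9, 0.7, -0.2]
grip_width: 0.0854
```

Run:
```python
from h import *
grab("wrist","w12")
p,d,c=load("w12");X=cloud(d,c,True);Y=X.reshape(-1,3);
def rect(nm,x,y,r,z0,z1):
    m=(abs(Y[:,0]-x)<r[0])&(abs(Y[:,1]-y)<r[1])&(Y[:,2]>z0)&(Y[:,2]<z1)
    q=(Y[m,:2]*1000).astype(np.float32);print(nm,m.sum(),cv2.minAreaRect(q))
rect("upper",.64,-.253,(.055,.115),.006,.06)
rect("rail",.64,-.253,(.055,.115),.010,.018)
plan((.640,-.253,.172),-6.2)
```

```text
upper 11297 ((641.592529296875, -255.11097717285156), (196.5101318359375, 58.943477630615234), 83.89278411865234)
rail 8604 ((641.6217041015625, -255.85923767089844), (188.2772216796875, 58.726348876953125), 83.89278411865234)
t 16.38 tcp [ 0.64   -0.2522  0.335 ] w 0.0853 F [0.1 0.6 0. ] q [ 0.02  0.61  0.45  1.52 -0.28  1.08  0.42]
dr [-0.0038  0.0002 -0.0001] deg 0.2 dp [ -0.8   0.7 163. ] rows 2.6
```

View pics/w12.png

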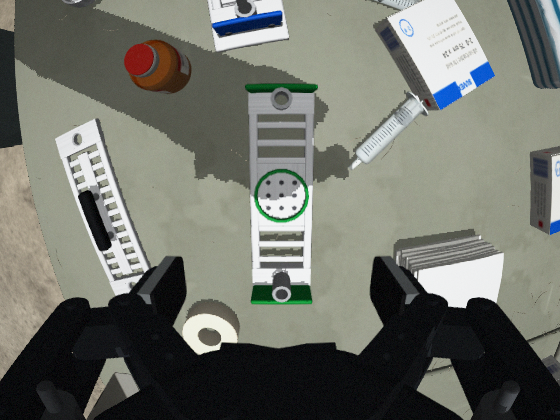

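Call:
servo_tool(
  dr=[
    [-0.003, 0, 0],
    [-0.003, 0, 0],
    [-0.003, 0, 0],
    [-0.003, 0, 0],
    [-0.003, 0, 0],
  ],
  dp=[
    [-3.2, 2, 50],
    [-3.2, 2, 100],
    [-3.2, 2, 140],
    [-3.2, 2, 156],
    [-3.2, 2, 156],
  ],
  grip=[0, 0, 0, 0, 0],
)

```text
time_s: 17.0
tcp_pos: [0.6413, -0.2545, 0.1787]
ee_rot: [0.744, 0.669, -0.001, -0.001]
force: [-0.2, -0.2, 0.1]
grip_width: 0.085
```

Run:
```python
from h import *
plan((.6416,-.2553,.172),-6.1)
```

```text
t 17.0 tcp [ 0.6413 -0.2545  0.1787] w 0.085 F [-0.2 -0.2  0.1] q [ 0.06  0.79  0.38  1.61 -0.36  0.82  0.49]
dr [-0.0019  0.0002  0.0003] deg 0.1 dp [-0.7  0.4  6.7] rows 0.1
```

Call:
servo_tool(
  dr=[
    [0, 0, 0],
    [0, 0, 0],
    [0, 0, 0],
    [0, 0, 0],
    [0, 0, 0],
    [0, 0, 0],
    [0, 0, 0],
    [0, 0, 0],
  ],
  dp=[
    [-0.7, 0.4, 5],
    [-0.7, 0.4, 6],
    [-0.7, 0.4, 6],
    [-0.7, 0.4, 6],
    [-0.7, 0.4, 6],
    [-0.7, 0.4, 6],
    [-0.7, 0.4, 6],
    [-0.7, 0.4, 6],
  ],
  grip=[0, 0.1, 0.3, 1, 1, 1, 1, 1],
  force=70,
)

```text
time_s: 18.0
tcp_pos: [0.6416, -0.2571, 0.1744]
ee_rot: [0.744, 0.668, -0.0, 0.001]
force: [-1.2, 0.7, 7.0]
grip_width: 0.056
```

Run:
```python
from h import *
grab("wrist","w13")
plan((.6416,-.2553,.172),-6.1)
p,d,c=load("w13");X=cloud(d,c,True);z=X[...,2];v,u=np.mgrid[:420,:560]
m=(np.hypot(u-277,v-68)<34)&(z>.025)&(z<.046)&(v>40)&(abs(X[...,0]-.65)<.012)&(X[...,1]<-.158)
q=(X[m][:,:2]*1000).astype(np.float32);print(m.sum(),cv2.minEnclosingCircle(q),np.percentile(z[m],[5,50,95]))
```

```text
t 18.05 tcp [ 0.6416 -0.2572  0.1744] w 0.0556 F [-0.9  1.1  7.1] q [ 0.07  0.79  0.37  1.61 -0.37  0.81  0.49]
dr [ 0.0008  0.0012 -0.0017] deg 0.1 dp [ 1.8 -0.2  2.4] rows 0.0
1631 ((651.5875854492188, -170.23570251464844), 8.6868314743042) [0.0274743  0.04274463 0.04429909]
```

View pics/w13.png

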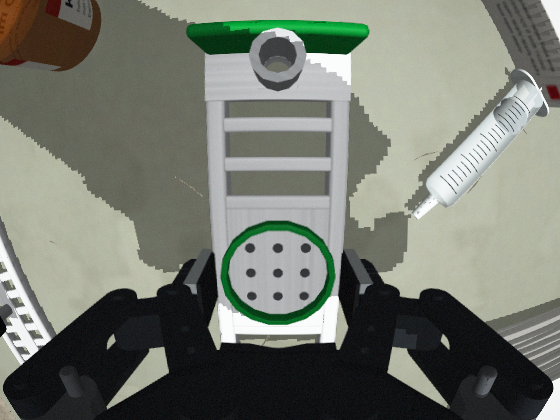

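Call:
servo_tool(
  dr=[
    [0, 0, 0],
    [0, 0, 0],
    [0, 0, 0],
    [0, 0, 0],
  ],
  dp=[
    [0, 0, -15],
    [0, 0, -65],
    [0, 0, -115],
    [0, 0, -140],
  ],
  grip=[1, 1, 1, 1],
)

```text
time_s: 18.55
tcp_pos: [0.6417, -0.2573, 0.3172]
ee_rot: [0.744, 0.668, 0.0, 0.002]
force: [-0.3, -0.0, -3.5]
grip_width: 0.0556
```

Run:
```python
from h import *
plan((.6243,-.0063,.312),3.4)
```

```text
t 18.55 tcp [ 0.6417 -0.2573  0.3172] w 0.0556 F [-0.3 -0.  -3.5] q [ 0.02  0.63  0.44  1.53 -0.3   1.04  0.44]
dr [ 0.0033  0.0024 -0.1677] deg 9.6 dp [247.6 -44.4   4.5] rows 4.0
```

Call:
servo_tool(
  dr=[
    [0, 0, -0.06],
    [0, 0, -0.12],
    [0, 0, -0.168],
    [0, 0, -0.168],
    [0, 0, -0.168],
    [0, 0, -0.168],
    [0, 0, -0.168],
  ],
  dp=[
    [45, -8, 0],
    [105, -19, 0],
    [165, -30, 0],
    [215, -39, 0],
    [242, -44, 2],
    [248, -44, 2],
    [248, -44, 2],
  ],
  grip=[1, 1, 1, 1, 1, 1, 1],
)

```text
time_s: 19.42
tcp_pos: [0.6245, -0.0062, 0.3113]
ee_rot: [0.686, 0.728, -0.001, 0.001]
force: [-0.6, -1.4, -2.1]
grip_width: 0.0556
```

Run:
```python
from h import *
plan((.6243,-.0063,.285),3.4)
grab("wrist","w14")
plan((.6243,-.0063,.285),3.4)
p,d,c=load("w14");X=cloud(d,c,True);z=X[...,2];v,u=np.mgrid[:420,:560]
print(z[58:62,310:315].mean(), z[30:90:4,277].round(3))
cv2.imwrite("pics/w14h.png",cv2.resize(p[10:90,220:340],(720,480),interpolation=cv2.INTER_CUBIC)[:,:,::-1])
for y0 in(.081,-.09):
    Y=X.reshape(-1,3);m=(abs(Y[:,0]-.625)<.02)&(abs(Y[:,1]-y0)<.012)&(Y[:,2]>.05)&(Y[:,2]<.112);q=Y[m]
    print(m.sum(),np.median(q,0),q.min(0),q.max(0)) if m.any() else print("none")
```

```text
t 19.43 tcp [ 0.6245 -0.0062  0.3113] w 0.0556 F [-0.6 -1.4 -2.1] q [-0.35  0.52  0.39  1.72 -0.23  0.95  0.19]
dr [-0.0003  0.0017  0.0004] deg 0.1 dp [-0.1 -0.2 26.3] rows 0.4
t 19.48 tcp [ 0.6245 -0.0071  0.3112] w 0.0563 F [ 0.3 -0.6 -3. ] q [-0.35  0.52  0.39  1.72 -0.23  0.95  0.19]
dr [-0.0003  0.002  -0.001 ] deg 0.1 dp [ 0.8 -0.1 26.2] rows 0.4
0.1503062015246948 [ 0.18   0.181  0.178  0.172  0.166  0.16   0.152  0.143  0.001 -0.
  0.01   0.18   0.18   0.178  0.17 ]
none
127 [ 0.62942269 -0.08734747  0.09518656] [ 0.62601063 -0.09119309  0.08584598] [ 0.63321664 -0.0855909   0.10192927]
```

View pics/w14h.png

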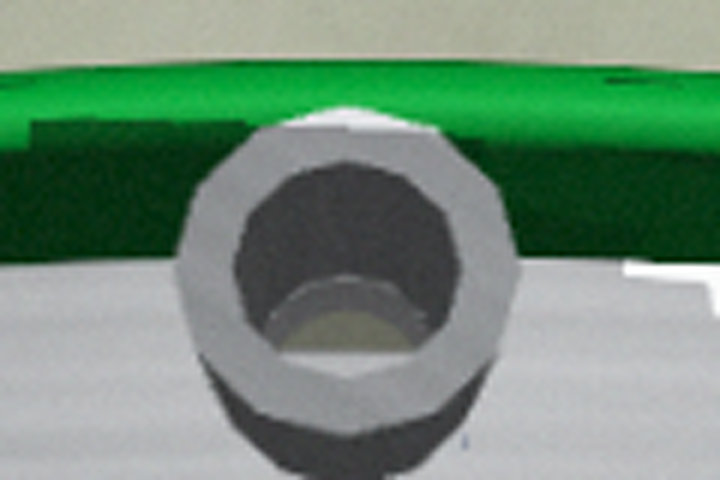

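Run:
```python
from h import *
p,d,c=load("w14");print(onplane(c,[(277.8,55)],.1803,True)*1000)
p,d,c=load("w6");print("check lower: ",onplane(c,[(220+349/6,30+211/6)],.2479-.173+.034,True)*1000)
p,d,c=load("w13");print(onplane(c,[(277.8,56)],.044,True)*1000)
```

```text
[[619.77576013  81.07665389 180.3       ]]
check lower:  [[619.58930338  81.54102201 108.9       ]]
[[ 651.61521063 -170.64468012   44.        ]]
```

Call:
servo_tool(
  dr=[
    [0, 0, 0],
    [0, 0, 0],
    [0, 0, 0],
    [0, 0, 0],
    [0, 0, 0],
    [0, 0, 0],
  ],
  dp=[
    [0.2, -0.4, 10],
    [0.2, -0.4, 20],
    [0.2, -0.4, 30],
    [0.2, -0.4, 36],
    [0.2, -0.4, 36],
    [0.2, -0.4, 36],
  ],
  grip=[1, 1, 1, 1, 1, 1],
)

```text
time_s: 20.23
tcp_pos: [0.6241, -0.0053, 0.275]
ee_rot: [0.686, 0.728, -0.001, 0.0]
force: [0.0, 0.2, -2.5]
grip_width: 0.0557
```

Run:
```python
from h import *
grab("wrist","w15");plan((.6243,-.0063,.2185),3.4)
p,d,c=load("w15")
cv2.imwrite("pics/w15h.png",cv2.resize(p[10:90,220:340],(720,480),interpolation=cv2.INTER_CUBIC)[:,:,::-1])
```

```text
t 20.27 tcp [ 0.6241 -0.0053  0.2751] w 0.0556 F [-0.2  1.4 -2.9] q [-0.33  0.56  0.37  1.74 -0.25  0.88  0.21]
dr [-0.0002  0.001   0.0007] deg 0.1 dp [-0.9  0.1 56.6] rows 0.9
```

View pics/w15h.png

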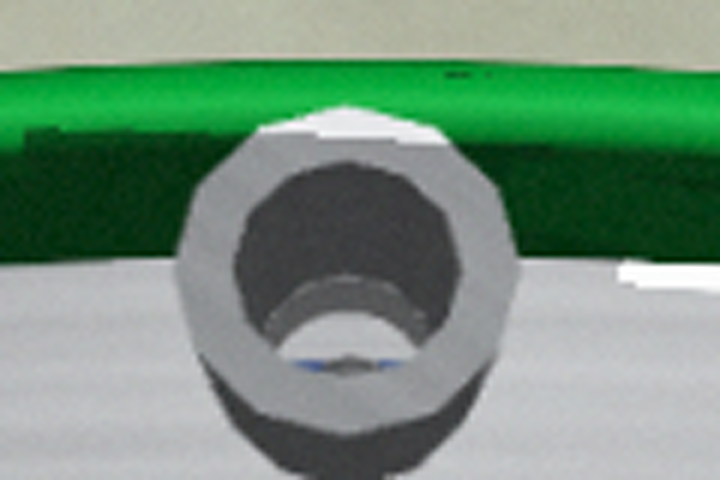

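Run:
```python
from h import *
p,d,c=load("w15")
uv=proj(c,[[.6192,.0813,.110],[.6192,.0813,.100],[.6200,.0813,.1447]],True);print((uv-[220,10])*6)
print(onplane(c,[(277.8,55)],.2751-.1744+.044,True)*1000)
X=cloud(d,c,True);print(X[10+61,220+55:220+62].round(4))
Y=X.reshape(-1,3);m=(abs(Y[:,0]-.625)<.02)&(abs(Y[:,1]+.09)<.012)&(Y[:,2]>.05)&(Y[:,2]<.112);q=Y[m]
print(m.sum(),np.median(q,0),q.min(0),q.max(0)) if m.any() else print("none")
```

```text
[[343.65340674 378.11137765]
 [343.92779468 397.70068321]
 [358.30908295 281.27969916]]
[[619.39167823  81.85791599 144.7       ]]
[[0.6182 0.0825 0.1074]
 [0.6186 0.0823 0.1086]
 [0.619  0.0822 0.1097]
 [0.6194 0.0823 0.1093]
 [0.6198 0.0824 0.1084]
 [0.6202 0.0824 0.1089]
 [0.6206 0.0827 0.1072]]
124 [ 0.629794   -0.08719751  0.05738235] [ 0.62625523 -0.09056686  0.0502889 ] [ 0.63368566 -0.08559854  0.06550442]
```

Call:
servo_tool(
  dr=[
    [0, 0, 0],
    [0, 0, 0],
    [0, 0, 0],
    [0, 0, 0],
    [0, 0, 0],
  ],
  dp=[
    [-0.5, 0, 4],
    [-0.5, 0, 12],
    [-0.5, 0, 20],
    [-0.5, 0, 26],
    [-0.5, 0, 26],
  ],
  grip=[1, 1, 1, 1, 1],
)

```text
time_s: 20.9
tcp_pos: [0.6237, -0.0058, 0.2479]
ee_rot: [0.686, 0.728, -0.001, -0.0]
force: [-0.6, 0.3, -1.0]
grip_width: 0.0561
```

Run:
```python
from h import *
grab("wrist","w16");plan((.6243,-.0063,.2185),3.4)
p,d,c=load("w16")
cv2.imwrite("pics/w16h.png",cv2.resize(p[10:90,220:340],(720,480),interpolation=cv2.INTER_CUBIC)[:,:,::-1])
```

```text
t 20.95 tcp [ 0.6239 -0.0059  0.2484] w 0.0558 F [-0.2 -0.3 -2. ] q [-0.32  0.6   0.36  1.76 -0.27  0.84  0.22]
dr [-0.0015  0.0011  0.0006] deg 0.1 dp [-0.4  0.4 29.9] rows 0.5
```

View pics/w16h.png

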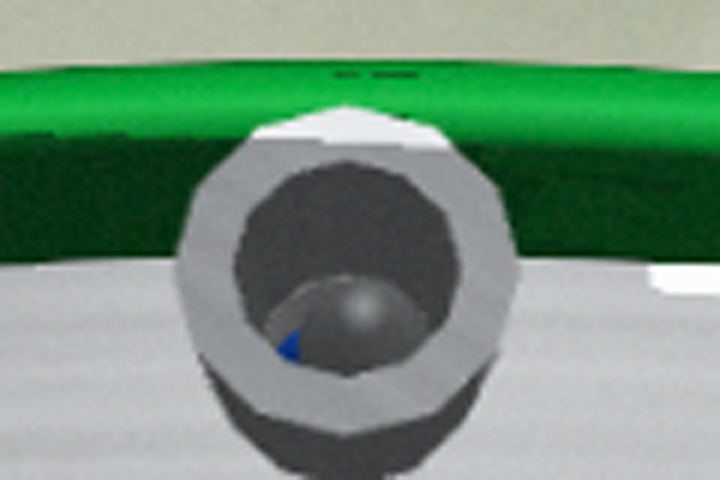

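Call:
servo_tool(
  dr=[
    [0, 0, 0],
    [0, 0, 0],
    [0, 0, 0],
    [0, 0, 0],
    [0, 0, 0],
  ],
  dp=[
    [-0.3, 0.5, 8],
    [-0.3, 0.5, 17],
    [-0.3, 0.5, 25],
    [-0.3, 0.5, 28],
    [-0.3, 0.5, 29],
  ],
  grip=[1, 1, 1, 1, 1],
)

```text
time_s: 21.58
tcp_pos: [0.6244, -0.0062, 0.2195]
ee_rot: [0.686, 0.728, -0.001, -0.0]
force: [0.0, -0.9, -1.9]
grip_width: 0.0562
```

Run:
```python
from h import *
plan((.6243,-.0063,.2185),3.4)
```

```text
t 21.57 tcp [ 0.6244 -0.0062  0.2195] w 0.0562 F [ 0.  -0.9 -1.9] q [-0.31  0.63  0.34  1.77 -0.29  0.78  0.24]
dr [-0.0013  0.001   0.0006] deg 0.1 dp [-0.1 -0.1  1. ] rows 0.0
```

Call:
servo_tool(
  dr=[
    [0, 0, 0],
    [0, 0, 0],
    [0, 0, 0],
    [0, 0, 0],
    [0, 0, 0],
    [0, 0, 0],
  ],
  dp=[
    [0, 0, 1],
    [0, 0, 2],
    [0, 0, 2],
    [0, 0, 1.5],
    [0, 0, 1.5],
    [0, 0, 1.5],
  ],
  grip=[1, 1, 1, 0.2, 0.1, 0],
)

```text
time_s: 22.32
tcp_pos: [0.6245, -0.0061, 0.2183]
ee_rot: [0.686, 0.728, -0.001, 0.0]
force: [-0.7, -0.5, -0.3]
grip_width: 0.0857
```

Call:
servo_tool(
  dr=[
    [0, 0, 0],
    [0, 0, 0],
    [0, 0, 0],
    [0, 0, 0],
  ],
  dp=[
    [0, 0, -40],
    [0, 0, -100],
    [0, 0, -135],
    [0, 0, -135],
  ],
  grip=[0, 0, 0, 0],
)

```text
time_s: 22.82
tcp_pos: [0.6254, -0.0062, 0.3566]
ee_rot: [0.686, 0.728, 0.002, 0.002]
force: [0.3, 0.3, 0.0]
grip_width: 0.0852
```

Run:
```python
from h import *
plan((.4654,-.0072,.29),0)
grab("wrist","w17")
p,d,c=load("w17");X=cloud(d,c,True);Y=X.reshape(-1,3);
def rect(nm,x,y,r,z0,z1):
    m=(abs(Y[:,0]-x)<r[0])&(abs(Y[:,1]-y)<r[1])&(Y[:,2]>z0)&(Y[:,2]<z1)
    q=(Y[m,:2]*1000).astype(np.float32);print(nm,m.sum(),cv2.minAreaRect(q),cv2.minEnclosingCircle(q),np.percentile(Y[m,2],[5,50,95]))
rect("upperends",.624,-.005,(.05,.11),.08,.096)
rect("rail",.624,-.005,(.045,.07),.050,.068)
rect("pot",.47,-.0,(.04,.04),.022,.035)
```

```text
t 22.82 tcp [ 0.6254 -0.0062  0.3566] w 0.0852 F [0.3 0.3 0. ] q [-0.36  0.47  0.41  1.67 -0.21  1.03  0.18]
dr [0.0052 0.0005 0.0599] deg 3.4 dp [   8.7 -160.1   65.8] rows 2.8
upperends 1516 ((625.0477294921875, -3.8620147705078125), (57.316890716552734, 194.48849487304688), 3.525130033493042) ((624.552978515625, -4.166614532470703), 100.74849700927734) [0.08093281 0.08688641 0.08855214]
rail 8188 ((624.706787109375, -4.93670654296875), (58.83080291748047, 142.98048400878906), 3.3228907585144043) ((625.1046142578125, -4.804981231689453), 76.93181610107422) [0.0560954  0.05746966 0.06303801]
pot 509 ((464.9488220214844, -6.7496490478515625), (51.41504669189453, 50.4024658203125), 4.951968669891357) ((465.0755920410156, -7.410449981689453), 26.16644859313965) [0.0226434  0.02678809 0.02824011]
```

View pics/w17.png

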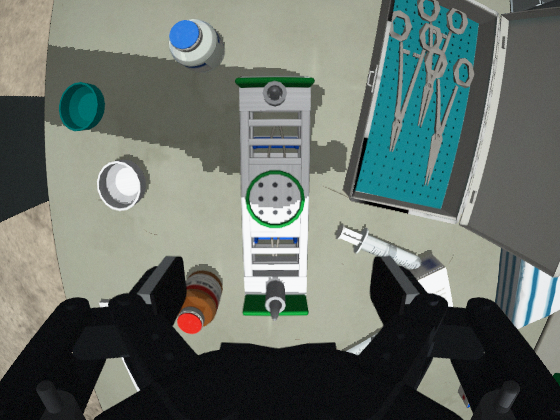

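Call:
servo_tool(
  dr=[
    [0.003, 0, 0],
    [0.003, 0, 0],
    [0.003, 0, 0],
    [0.003, 0, 0],
    [0.003, 0, 0],
    [0.003, 0, 0],
    [0.003, 0, 0],
  ],
  dp=[
    [3, -50, 5],
    [6, -105, 20],
    [9, -145, 60],
    [9, -160, 110],
    [9, -160, 150],
    [9, -160, 168],
    [9, -160, 168],
  ],
  grip=[0, 0, 0, 0, 0, 0, 0],
)

```text
time_s: 23.75
tcp_pos: [0.4628, -0.0069, 0.1833]
ee_rot: [0.686, 0.728, -0.004, -0.002]
force: [0.2, 0.5, 0.8]
grip_width: 0.0856
```

Run:
```python
from h import *
grab("wrist","w18");plan((.4651,-.0072,.180),3.4)
```

```text
t 23.8 tcp [ 0.4635 -0.007   0.1844] w 0.0853 F [0.4 0.2 0.4] q [-0.34  0.49  0.31  2.18 -0.3   0.51  0.26]
dr [-0.0069  0.0015  0.0003] deg 0.4 dp [-0.3  1.6  4.4] rows 0.1
```

View pics/w18.png

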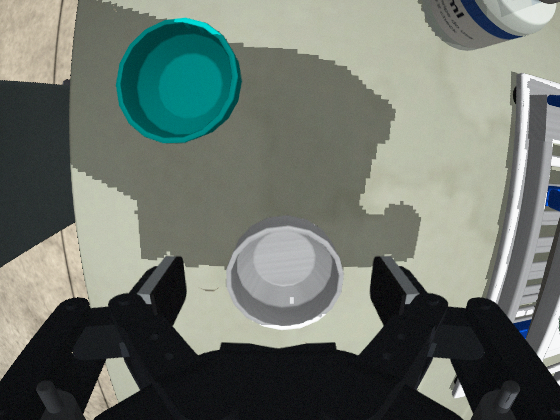

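Call:
servo_tool(
  dr=[
    [-0.006, 0.001, 0],
    [-0.006, 0.001, 0],
    [-0.006, 0.001, 0],
    [-0.006, 0.001, 0],
    [-0.006, 0.001, 0],
    [-0.006, 0.001, 0],
    [-0.006, 0.001, 0],
    [-0.006, 0.001, 0],
  ],
  dp=[
    [0, 1.6, 4],
    [0, 1.6, 4],
    [0, 1.6, 4],
    [0, 1.6, 4],
    [0, 1.6, 4],
    [0, 1.6, 4],
    [0, 1.6, 4],
    [0, 1.6, 4],
  ],
  grip=[0, 0.15, 0.3, 0.4, 1, 1, 1, 1],
  force=35,
)

```text
time_s: 24.8
tcp_pos: [0.4658, -0.0067, 0.1822]
ee_rot: [0.685, 0.728, 0.001, 0.001]
force: [-3.6, 0.2, 9.7]
grip_width: 0.05
```

Run:
```python
from h import *
plan((.4651,-.0072,.3),3.4)
grab("wrist","w19")
p,d,c=load("w19");X=cloud(d,c,True);Y=X.reshape(-1,3)
m=(abs(Y[:,0]-.465)<.035)&(abs(Y[:,1]+.007)<.035)&(Y[:,2]>.024)&(Y[:,2]<.031)
q=(Y[m,:2]*1000).astype(np.float32);print(cv2.minEnclosingCircle(q),m.sum())
```

```text
t 24.8 tcp [ 0.4658 -0.0067  0.1822] w 0.05 F [-3.6  0.2  9.7] q [-0.34  0.5   0.31  2.18 -0.31  0.5   0.27]
dr [ 0.0027 -0.0005  0.0009] deg 0.2 dp [  -0.4   -0.4 -117.8] rows 1.9
((464.2955322265625, 0.4118494391441345), 34.29533767700195) 2812
```

View pics/w19.png

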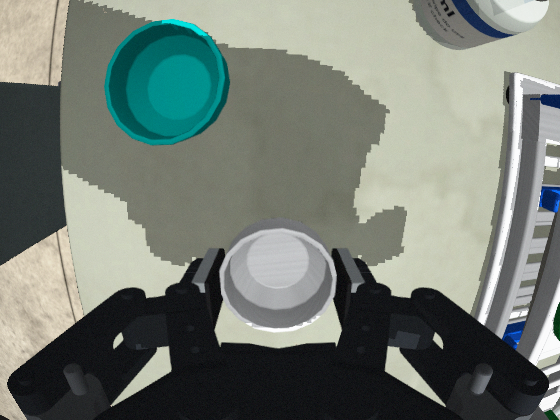

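Call:
servo_tool(
  dr=[
    [0.001, 0, 0],
    [0.001, 0, 0],
    [0.001, 0, 0],
    [0.001, 0, 0],
    [0.001, 0, 0],
    [0.001, 0, 0],
    [0.001, 0, 0],
    [0.001, 0, 0],
  ],
  dp=[
    [0, 0, -15],
    [0, 0, -60],
    [0, 0, -110],
    [0, 20, -120],
    [-3, 75, -120],
    [-5, 125, -120],
    [-7, 155, -120],
    [-7, 159, -118],
  ],
  grip=[1, 1, 1, 1, 1, 1, 1, 1],
)

```text
time_s: 25.85
tcp_pos: [0.626, -0.0041, 0.3001]
ee_rot: [0.686, 0.728, 0.0, 0.001]
force: [-0.5, -0.3, -0.8]
grip_width: 0.0502
```

Run:
```python
from h import *
grab("wrist","w20")
plan((.6252,-.0042,.2405),3.4)
```

```text
t 25.9 tcp [ 0.6252 -0.0041  0.2996] w 0.0498 F [ 0.3  0.2 -0.7] q [-0.36  0.54  0.41  1.73 -0.25  0.93  0.21]
dr [0.0009 0.0007 0.0007] deg 0.1 dp [-0.  -0.  59.1] rows 0.9
```

View pics/w20.png

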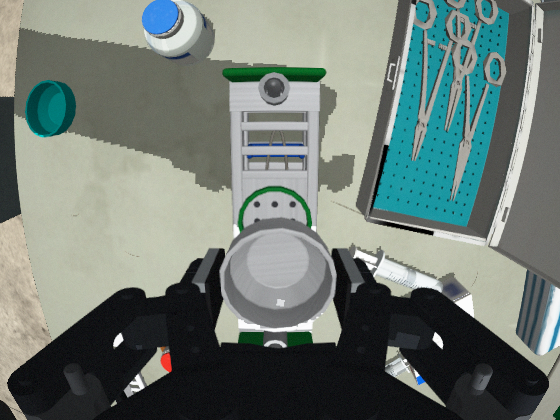

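Run:
```python
from h import *
p,d,c=load("w20")
X=cloud(d,c,True);Y=X.reshape(-1,3);m=(abs(Y[:,0]-.625)<.027)&(abs(Y[:,1]+.004)<.035)&(Y[:,2]>.135)&(Y[:,2]<.155)
q=Y[m];print(m.sum(),q.min(0),q.max(0),np.percentile(q[:,2],[50,95]))
q2=(q[q[:,2]>.142][:,:2]*1000).astype(np.float32);print(cv2.minEnclosingCircle(q2))
cv2.imwrite("pics/w20h.png",cv2.resize(p[200:350,200:360],(640,600),interpolation=cv2.INTER_CUBIC)[:,:,::-1])
p,d,c=load("w18");print(onplane(c,[(286,277.5)],.028,True))
```

```text
4369 [ 0.59805976 -0.03083147  0.13500118] [0.65199993 0.02110008 0.15498585] [0.14415953 0.15056431]
((625.6591186523438, -2.2279787063598633), 28.613027572631836)
[[ 0.46547152 -0.004667    0.028     ]]
```

View pics/w20h.png

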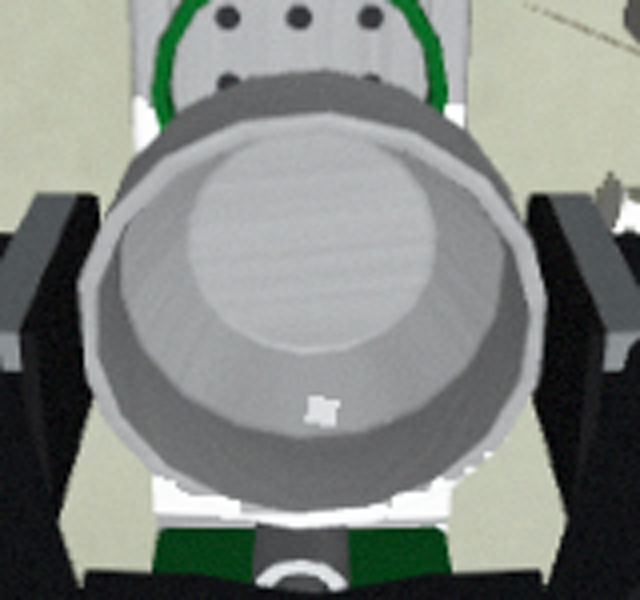

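Call:
servo_tool(
  dr=[
    [0, 0, 0],
    [0, 0, 0],
    [0, 0, 0],
    [0, 0, 0],
    [0, 0, 0],
    [0, 0, 0],
  ],
  dp=[
    [0, 0, 15],
    [0, 0, 35],
    [0, 0, 48],
    [0, 0, 54],
    [0, 0, 57],
    [0, 0, 58],
  ],
  grip=[1, 1, 1, 1, 1, 1],
)

```text
time_s: 26.65
tcp_pos: [0.6248, -0.0042, 0.2419]
ee_rot: [0.686, 0.728, 0.001, 0.001]
force: [-0.8, -0.2, -0.8]
grip_width: 0.0499
```

Run:
```python
from h import *
plan((.6252,-.0042,.2405),3.4)
```

```text
t 26.65 tcp [ 0.6248 -0.0042  0.2419] w 0.0499 F [-0.8 -0.2 -0.8] q [-0.34  0.61  0.38  1.76 -0.29  0.82  0.24]
dr [0.0015 0.     0.0006] deg 0.1 dp [-0.   0.4  1.4] rows 0.0
```

Call:
servo_tool(
  dr=[
    [0, 0, 0],
    [0, 0, 0],
    [0, 0, 0],
    [0, 0, 0],
  ],
  dp=[
    [0, 0, 1],
    [0, 0, 2],
    [0, 0, 2.5],
    [0, 0, 2.5],
  ],
  grip=[1, 1, 1, 1],
)

```text
time_s: 27.15
tcp_pos: [0.6248, -0.0042, 0.2403]
ee_rot: [0.686, 0.728, 0.001, 0.001]
force: [-2.7, 0.6, 6.9]
grip_width: 0.0503
```

Run:
```python
from h import *
plan((.6252,-.0042,.2405),3.4)
```

```text
t 27.15 tcp [ 0.6248 -0.0042  0.2403] w 0.0503 F [-2.7  0.6  6.9] q [-0.34  0.61  0.38  1.77 -0.29  0.82  0.24]
dr [ 0.002  -0.0004  0.0006] deg 0.1 dp [ 0.   0.4 -0.2] rows 0.0
```

Contact at the expected height (6.9 N). Open, lift, and check.

Call:
servo_tool(
  dr=[
    [0, 0, 0],
    [0, 0, 0],
    [0, 0, 0],
    [0, 0, 0],
    [0, 0, 0],
    [0, 0, 0],
    [0, 0, 0],
    [0, 0, 0],
  ],
  dp=[
    [0, 0, -1],
    [0, 0, -1],
    [0, 0, -1],
    [0, 0, -20],
    [0, 0, -60],
    [0, 0, -100],
    [0, 0, -115],
    [0, 0, -115],
  ],
  grip=[0.25, 0.1, 0, 0, 0, 0, 0, 0],
)

```text
time_s: 28.15
tcp_pos: [0.6247, -0.0042, 0.3556]
ee_rot: [0.686, 0.728, 0.001, 0.001]
force: [-0.5, -0.7, -1.1]
grip_width: 0.0853
```

Run:
```python
from h import *
grab("wrist","w21")
plan((.450,-.2565,.34),9.6)
p,d,c=load("w21");X=cloud(d,c,True);Y=X.reshape(-1,3)
m=(abs(Y[:,0]-.625)<.035)&(abs(Y[:,1]+.004)<.035)&(Y[:,2]>.081)&(Y[:,2]<.095)
q=(Y[m,:2]*1000).astype(np.float32);print(cv2.minEnclosingCircle(q),m.sum(),np.percentile(Y[m,2],[5,50,95]))
```

```text
t 28.2 tcp [ 0.6243 -0.0041  0.3542] w 0.0853 F [ 0.4 -0.  -0.3] q [-0.38  0.48  0.43  1.68 -0.23  1.03  0.19]
dr [ 0.0013 -0.0002 -0.1074] deg 6.2 dp [-241.5 -189.2   13.9] rows 4.9
((625.4124145507812, -4.92375373840332), 25.799968719482422) 788 [0.08183793 0.08509421 0.08634914]
```

View pics/w21.png

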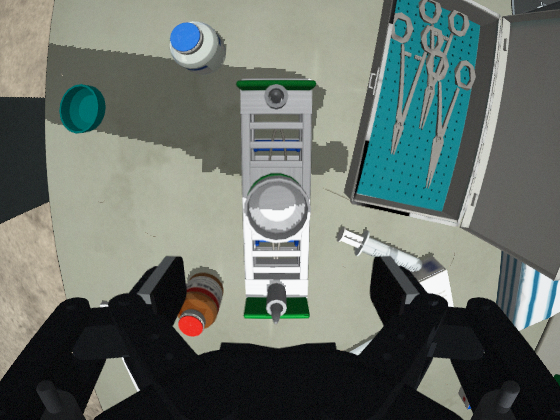

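Call:
servo_tool(
  dr=[
    [0, 0, -0.03],
    [0, 0, -0.06],
    [0, 0, -0.09],
    [0, 0, -0.107],
    [0, 0, -0.107],
    [0, 0, -0.107],
    [0, 0, -0.107],
  ],
  dp=[
    [-45, -35, 0],
    [-92, -72, 2],
    [-140, -110, 5],
    [-187, -146, 10],
    [-225, -176, 14],
    [-241, -189, 14],
    [-241, -189, 14],
  ],
  grip=[0.3, 0.5, 0.5, 0.5, 0.5, 0.5, 0.5],
)

```text
time_s: 29.08
tcp_pos: [0.449, -0.2572, 0.3388]
ee_rot: [0.647, 0.762, -0.0, -0.001]
force: [0.0, 0.3, 0.0]
grip_width: 0.0423
```

Run:
```python
from h import *
plan((.450,-.2565,.186),9.6)
grab("wrist","w22")
plan((.450,-.2565,.186),9.6)
p,d,c=load("w22");X=cloud(d,c,True);Y=X.reshape(-1,3)
def rect(nm,x,y,r,z0,z1):
    m=(abs(Y[:,0]-x)<r[0])&(abs(Y[:,1]-y)<r[1])&(Y[:,2]>z0)&(Y[:,2]<z1)
    q=(Y[m,:2]*1000).astype(np.float32);print(nm,m.sum(),cv2.minAreaRect(q))
rect("plate",.45,-.2565,(.055,.115),.004,.012)
rect("bar",.45,-.2565,(.055,.115),.026,.036)
```

```text
t 29.07 tcp [ 0.449  -0.2572  0.3388] w 0.0423 F [0.  0.3 0. ] q [ 0.03  0.32  0.49  1.96 -0.19  0.91  0.78]
dr [-0.0012 -0.0007 -0.0041] deg 0.2 dp [  0.4   1.3 152.8] rows 2.4
t 29.12 tcp [ 0.4501 -0.2559  0.3389] w 0.0424 F [0.7 0.7 0. ] q [ 0.03  0.32  0.49  1.96 -0.19  0.91  0.78]
dr [-0.0006 -0.001  -0.0018] deg 0.1 dp [-7.000e-01 -1.000e-01  1.529e+02] rows 2.4
plate 8069 ((451.57891845703125, -256.876220703125), (58.85401153564453, 196.21853637695312), 9.45817756652832)
bar 1089 ((451.3947448730469, -256.24578857421875), (13.642814636230469, 62.55605697631836), 9.889252662658691)
```

View pics/w22.png

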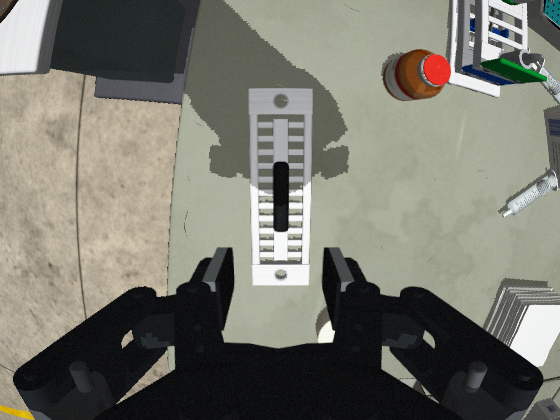

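Call:
servo_tool(
  dr=[
    [0, 0, 0],
    [0, 0, 0],
    [0, 0, 0],
    [0, 0, 0],
    [0, 0, 0],
  ],
  dp=[
    [-0.5, 1, 50],
    [-0.5, 1.5, 100],
    [-0.5, 1.5, 135],
    [-0.5, 1.5, 149],
    [-0.5, 1.5, 150],
  ],
  grip=[0.5, 0.5, 0.5, 0.5, 0.5],
)

```text
time_s: 29.75
tcp_pos: [0.4525, -0.2555, 0.1894]
ee_rot: [0.645, 0.764, 0.0, -0.0]
force: [1.1, -0.3, 0.8]
grip_width: 0.0426
```

Run:
```python
from h import *
plan((.4514,-.2567,.1865),9.5)
```

```text
t 29.75 tcp [ 0.4525 -0.2555  0.1894] w 0.0426 F [ 1.1 -0.3  0.8] q [ 0.13  0.56  0.38  2.05 -0.36  0.6   0.92]
dr [-0.0002 -0.0009  0.0024] deg 0.1 dp [-1.  -1.3  2.9] rows 0.1
```

Call:
servo_tool(
  dr=[
    [0, 0, 0.002],
    [0, 0, 0.002],
    [0, 0, 0.002],
    [0, 0, 0.002],
    [0, 0, 0.002],
    [0, 0, 0.002],
    [0, 0, 0.002],
    [0, 0, 0.002],
  ],
  dp=[
    [-1, -1, 3],
    [-1, -1, 3],
    [-1, -1, 3],
    [-1, -1, 3],
    [-1, -1, 3],
    [-1, -1, 3],
    [-1, -1, 3],
    [-1, -1, 3],
  ],
  grip=[0.5, 0.5, 0.65, 0.75, 1, 1, 1, 1],
  force=80,
)

```text
time_s: 30.75
tcp_pos: [0.4514, -0.2575, 0.1876]
ee_rot: [0.646, 0.763, 0.001, 0.001]
force: [-1.4, 0.2, 6.3]
grip_width: 0.0126
```

Run:
```python
from h import *
grab("wrist","w23")
plan((.4514,-.2567,.1865),9.5)
p,d,c=load("w23");cv2.imwrite("pics/w23h.png",cv2.resize(p[20:140,200:360],(800,600),interpolation=cv2.INTER_CUBIC)[:,:,::-1])
```

```text
t 30.8 tcp [ 0.4514 -0.2575  0.1876] w 0.0119 F [-1.5  2.   5.7] q [ 0.14  0.56  0.38  2.05 -0.36  0.59  0.93]
dr [ 0.0017  0.0001 -0.0008] deg 0.1 dp [0.8 0.1 1.1] rows 0.0
```

View pics/w23.png

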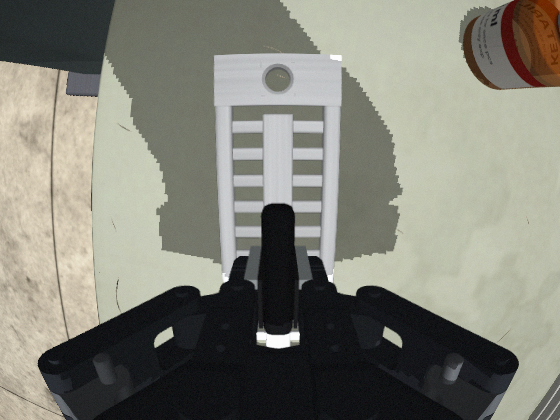

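View pics/w23h.png

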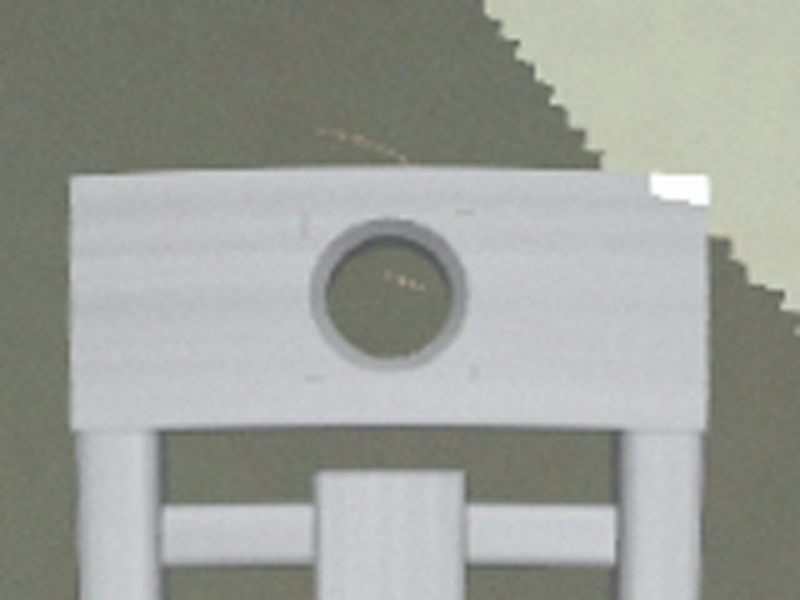

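Run:
```python
from h import *
p,d,c=load("w23");P=onplane(c,[(277.6,79)],.008,True)[0]*1000;v=P[:2]-[451.4,-257.5];print(P,np.linalg.norm(v),np.degrees(np.arctan2(-v[0],v[1])))
```

```text
[ 438.01977754 -172.2865286     8.        ] 86.25755654405957 8.92372249785343
```

Call:
servo_tool(
  dr=[
    [0, 0, 0],
    [0, 0, 0],
    [0, 0, 0],
    [0, 0, 0],
    [0, 0, 0],
  ],
  dp=[
    [0, 0, -15],
    [0, 0, -60],
    [0, 0, -110],
    [0, 0, -130],
    [0, 0, -130],
  ],
  grip=[1, 1, 1, 1, 1],
)

```text
time_s: 31.42
tcp_pos: [0.4514, -0.2577, 0.319]
ee_rot: [0.646, 0.763, 0.001, 0.002]
force: [0.3, -0.3, -1.3]
grip_width: 0.0123
```

Run:
```python
from h import *
grab("wrist","w24")
plan((.6243,-.0055,.315),3.4)
```

```text
t 31.48 tcp [ 0.4511 -0.2573  0.3176] w 0.0123 F [ 0.2 -0.6 -1.5] q [ 0.03  0.35  0.5   1.97 -0.22  0.86  0.81]
dr [0.0025 0.0003 0.1059] deg 6.1 dp [219.9 212.3   3. ] rows 4.9
```

View pics/w24.png

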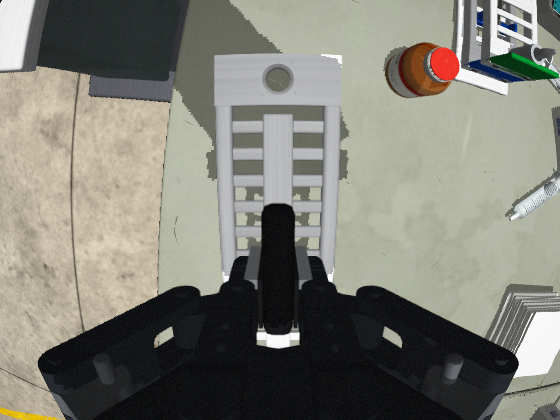

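Call:
servo_tool(
  dr=[
    [0, 0, 0.03],
    [0, 0, 0.06],
    [0, 0, 0.09],
    [0.002, 0, 0.106],
    [0.002, 0, 0.106],
    [0.002, 0, 0.106],
    [0.002, 0, 0.106],
    [0.002, 0, 0.106],
  ],
  dp=[
    [35, 34, 0],
    [77, 74, 0],
    [119, 115, 0],
    [161, 156, 0],
    [200, 193, 0],
    [217, 209, 0],
    [220, 212, 0],
    [220, 212, 0],
  ],
  grip=[1, 1, 1, 1, 1, 1, 1, 1],
)

```text
time_s: 32.48
tcp_pos: [0.6234, -0.0073, 0.3165]
ee_rot: [0.687, 0.727, -0.001, -0.0]
force: [0.6, 0.1, -1.7]
grip_width: 0.0121
```

Run:
```python
from h import *
plan((.6243,-.0055,.29),3.4)
grab("wrist","w25")
plan((.6243,-.0055,.29),3.4)
p,d,c=load("w25");print(onplane(c,[(277.6,79)],.315-.1876+.008,True)*1000)
X=cloud(d,c,True);Y=X.reshape(-1,3)
for y0 in(.081,-.09):
    m=(abs(Y[:,0]-.625)<.02)&(abs(Y[:,1]-y0)<.012)&(Y[:,2]>.09)&(Y[:,2]<.113);q=Y[m]
    print(m.sum(),np.median(q,0),q.min(0),q.max(0)) if m.any() else print("none")
cv2.imwrite("pics/w25h.png",cv2.resize(p[20:140,200:360],(800,600),interpolation=cv2.INTER_CUBIC)[:,:,::-1])
```

```text
t 32.48 tcp [ 0.6234 -0.0073  0.3165] w 0.0121 F [ 0.6  0.1 -1.7] q [-0.38  0.52  0.45  1.72 -0.26  0.97  0.22]
dr [-0.0026  0.0012 -0.0022] deg 0.2 dp [ 1.8  1.1 26.5] rows 0.4
t 32.52 tcp [ 0.6233 -0.0078  0.3169] w 0.0118 F [-0.5 -0.5 -2.6] q [-0.38  0.52  0.45  1.72 -0.26  0.97  0.22]
dr [-0.0021  0.0011 -0.003 ] deg 0.2 dp [ 2.3  1.2 26.9] rows 0.4
[[618.48402035  78.82900544 135.4       ]]
163 [0.61939215 0.07998029 0.10396847] [0.61349873 0.07716844 0.09007131] [0.6235897  0.08498311 0.1098732 ]
none
```

View pics/w25h.png

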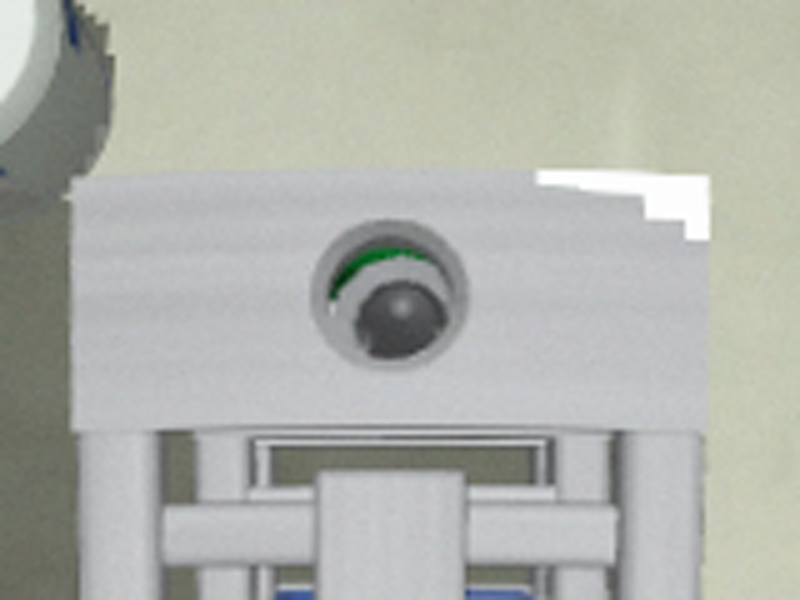

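Call:
servo_tool(
  dr=[
    [-0.002, 0.001, -0.002],
    [-0.002, 0.001, -0.002],
    [-0.002, 0.001, -0.002],
    [-0.002, 0.001, -0.002],
    [-0.002, 0.001, -0.002],
    [-0.002, 0.001, -0.002],
  ],
  dp=[
    [2.4, 1, 0],
    [2.4, 1, 0],
    [2.4, 1, 8],
    [2.4, 1, 14],
    [2.4, 1, 19],
    [2.4, 1, 19],
  ],
  grip=[1, 1, 1, 1, 1, 1],
)

```text
time_s: 33.28
tcp_pos: [0.6248, -0.0031, 0.2975]
ee_rot: [0.685, 0.728, 0.0, -0.0]
force: [0.2, 0.4, -1.3]
grip_width: 0.0117
```

Run:
```python
from h import *
grab("wrist","w26")
plan((.6243,-.0055,.2756),3.4)
p,d,c=load("w26")
from bench import sense
print(onplane(c,[(277.6,79)],sense()["tcp_pos"][2]-.1876+.008,True)*1000)
cv2.imwrite("pics/w26h.png",cv2.resize(p[20:140,200:360],(800,600),interpolation=cv2.INTER_CUBIC)[:,:,::-1])
```

```text
t 33.33 tcp [ 0.6249 -0.0032  0.2979] w 0.0119 F [ 0.2 -0.4 -1. ] q [-0.38  0.54  0.43  1.73 -0.28  0.93  0.23]
dr [ 0.0006 -0.0008  0.0017] deg 0.1 dp [-2.3 -0.8 22.3] rows 0.4
[[620.01423113  83.17703155 118.3099457 ]]
```

View pics/w26h.png

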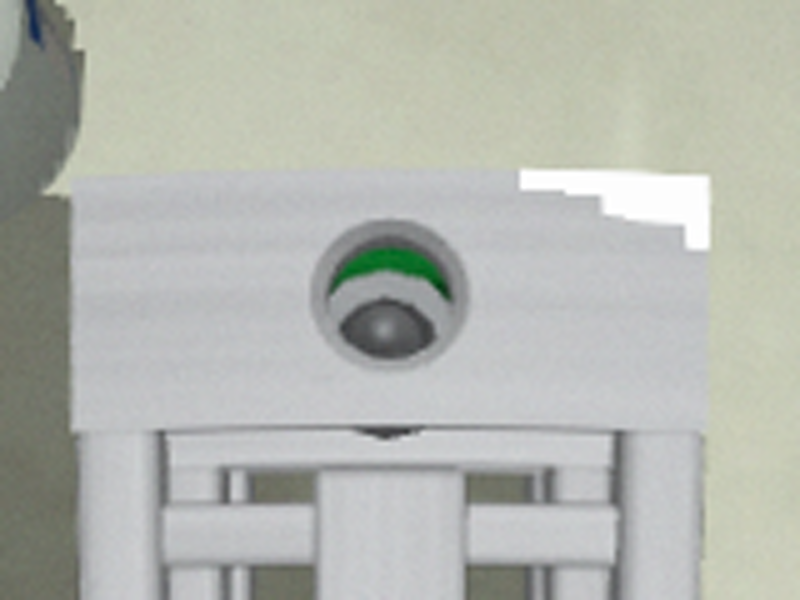

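Call:
servo_tool(
  dr=[
    [0, 0, 0.001],
    [0, 0, 0.001],
    [0, 0, 0.001],
    [0, 0, 0.001],
  ],
  dp=[
    [-2, -0.8, 0],
    [-2, -0.8, 0],
    [-2, -0.8, 5],
    [-2, -0.8, 5],
  ],
  grip=[1, 1, 1, 1],
)

```text
time_s: 33.83
tcp_pos: [0.6241, -0.0051, 0.2927]
ee_rot: [0.686, 0.728, 0.0, -0.0]
force: [-0.1, -0.1, -1.0]
grip_width: 0.0121
```

Run:
```python
from h import *
grab("wrist","w27")
plan((.6243,-.0055,.2756),3.4)
p,d,c=load("w27")
from bench import sense
print(onplane(c,[(277.6,79)],sense()["tcp_pos"][2]-.1876+.008,True)*1000)
cv2.imwrite("pics/w27h.png",cv2.resize(p[20:140,200:360],(800,600),interpolation=cv2.INTER_CUBIC)[:,:,::-1])
```

```text
t 33.88 tcp [ 0.6242 -0.0051  0.2929] w 0.0121 F [-0.8  0.5 -2. ] q [-0.38  0.55  0.43  1.73 -0.28  0.92  0.23]
dr [ 0.0006 -0.0009  0.0007] deg 0.1 dp [-0.4  0.1 17.3] rows 0.3
[[619.45219547  81.26659328 113.3072807 ]]
```

View pics/w27h.png

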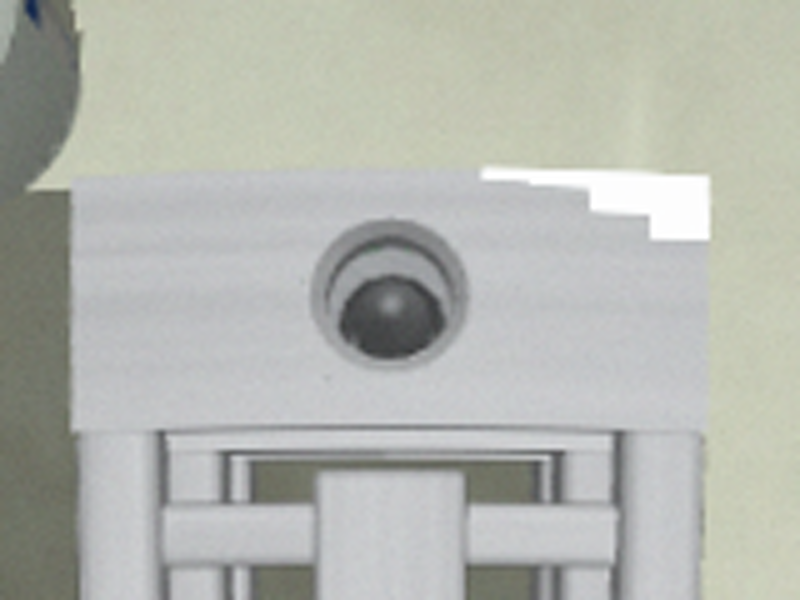

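Call:
servo_tool(
  dr=[
    [0, 0, 0],
    [0, 0, 0],
    [0, 0, 0],
    [0, 0, 0],
    [0, 0, 0],
  ],
  dp=[
    [-0.3, 0, 4],
    [-0.3, 0, 8],
    [-0.3, 0, 12],
    [-0.3, 0, 15],
    [-0.3, 0, 15.5],
  ],
  grip=[1, 1, 1, 1, 1],
)

```text
time_s: 34.5
tcp_pos: [0.6243, -0.0055, 0.2774]
ee_rot: [0.686, 0.728, 0.001, -0.0]
force: [-0.0, -0.2, -0.8]
grip_width: 0.0117
```

Run:
```python
from h import *
grab("wrist","w28")
plan((.6243,-.0055,.2756),3.4)
p,d,c=load("w28")
cv2.imwrite("pics/w28h.png",cv2.resize(p[20:140,200:360],(800,600),interpolation=cv2.INTER_CUBIC)[:,:,::-1])
```

```text
t 34.55 tcp [ 0.6243 -0.0055  0.2775] w 0.0118 F [ 0.  -0.4 -1.3] q [-0.37  0.57  0.42  1.74 -0.29  0.89  0.24]
dr [ 0.0009 -0.0009  0.0006] deg 0.1 dp [-0.  -0.   1.9] rows 0.0
```

View pics/w28h.png

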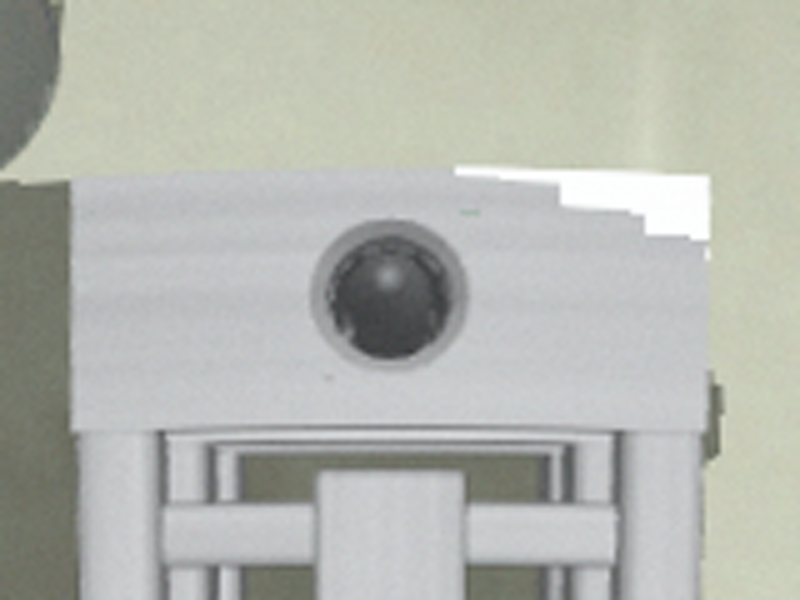

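Call:
servo_tool(
  dr=[
    [0, 0, 0],
    [0, 0, 0],
    [0, 0, 0],
    [0, 0, 0],
  ],
  dp=[
    [0, 0, 1.5],
    [0, 0, 2.5],
    [0, 0, 3],
    [0, 0, 3],
  ],
  grip=[1, 1, 1, 1],
)

```text
time_s: 35.05
tcp_pos: [0.6244, -0.0056, 0.2756]
ee_rot: [0.686, 0.728, 0.001, 0.0]
force: [-3.3, 1.2, 5.4]
grip_width: 0.0122
```

Run:
```python
from h import *
plan((.6243,-.0055,.2756),3.4)
```

```text
t 35.05 tcp [ 0.6244 -0.0056  0.2756] w 0.0122 F [-3.3  1.2  5.4] q [-0.37  0.57  0.42  1.75 -0.29  0.89  0.24]
dr [ 0.0017 -0.0013  0.0006] deg 0.1 dp [ 0.1 -0.1  0. ] rows 0.0
```

Seated with contact at the expected height. Release, retreat, check.

Call:
servo_tool(
  dr=[
    [0, 0, 0],
    [0, 0, 0],
    [0, 0, 0],
    [0, 0, 0],
    [0, 0, 0],
    [0, 0, 0],
    [0, 0, 0],
    [0, 0, 0],
  ],
  dp=[
    [0, 0, 1],
    [0, 0, 0],
    [0, 0, 0],
    [0, 0, -20],
    [0, 0, -60],
    [0, 0, -100],
    [0, 0, -110],
    [0, 0, -110],
  ],
  grip=[0.75, 0.6, 0.5, 0.5, 0.5, 0.5, 0.5, 0.5],
)

```text
time_s: 36.05
tcp_pos: [0.6242, -0.0057, 0.386]
ee_rot: [0.686, 0.728, 0.002, 0.001]
force: [0.1, 0.3, -0.5]
grip_width: 0.043
```

Run:
```python
from h import *
grab("wrist","w29");grab("side","si29");grab("scene","sc29")
plan((.6243,-.0055,.38),3.4)
p,d,c=load("w29");X=cloud(d,c,True);Y=X.reshape(-1,3)
def rect(nm,x,y,r,z0,z1):
    m=(abs(Y[:,0]-x)<r[0])&(abs(Y[:,1]-y)<r[1])&(Y[:,2]>z0)&(Y[:,2]<z1)
    q=(Y[m,:2]*1000).astype(np.float32);print(nm,m.sum(),cv2.minAreaRect(q),np.percentile(Y[m,2],[5,50,95]))
rect("plate",.6245,-.0045,(.055,.115),.090,.102)
rect("bar",.6245,-.0045,(.02,.045),.114,.126)
m=(Y[:,2]>.09)&(Y[:,2]<.102)&(abs(Y[:,0]-.6245)<.04)
for y0 in(.068,-.07,.09,-.1):
    k=m&(abs(Y[:,1]-y0)<.006);print(y0,k.sum(),np.median(Y[k,2]) if k.any() else None)
```

```text
t 36.2 tcp [ 0.6238 -0.0054  0.3836] w 0.0423 F [0.2 0.6 0.1] q [-0.41  0.45  0.47  1.65 -0.23  1.1   0.19]
dr [-0.0008 -0.0009  0.0008] deg 0.1 dp [-0.1  0.5  3.6] rows 0.1
plate 10847 ((625.2008666992188, -5.0906829833984375), (58.63123321533203, 196.81253051757812), 3.513382911682129) [0.09257454 0.09482815 0.09636432]
bar 1455 ((625.1799926757812, -3.9120121002197266), (13.99118423461914, 61.92361068725586), 3.057811975479126) [0.11601807 0.11894658 0.12030269]
0.068 743 0.09526872178506486
-0.07 589 0.09433070870748822
0.09 806 0.095396537504965
-0.1 468 0.09540867019663535
```

View pics/w29.png

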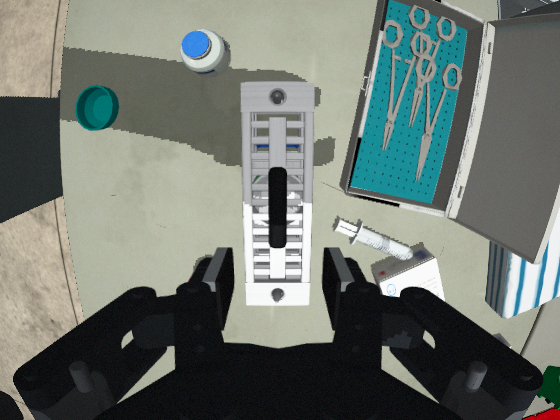

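View pics/si29.png

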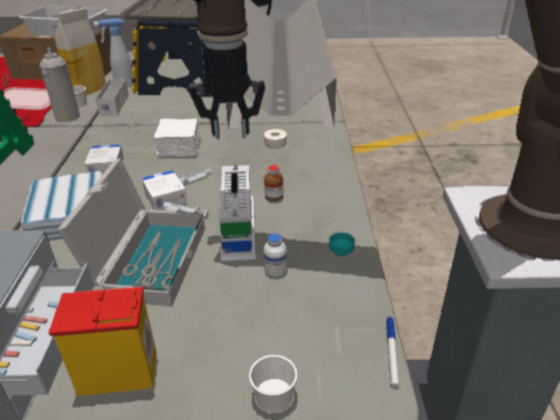

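Cover top at about 95.5 mm (expected 96), bar top at 120 mm, level at both ends and centred. The stack is built, the vials are standing, and nothing touches the robot.

```bash
python3 -c "
from bench import workorder;print(workorder.sign_off())"
```

```text
the job is handed in; nothing more can be done
None
```

I built the stack in the order given (lower tray, forceps, upper tray, gallipot, cover) and handed the job in at about 36 s of the 128 s allowed. Every part was lowered into contact before the fingers opened. The sign-off gave no verdict.

| Part | Last measured centre (x, y, mm) | Other checks |
|---|---|---|
| Rods | midpoint about (624, -5) | yaw 3.4° |
| Lower tray | (625.3, -4.6) | yaw 3.3° |
| Forceps | (624.3, -4.3) | top about 33 mm, expected 34 mm; rough orientation fit about 8° off the tray's length, limit 14° (0.25 rad) |
| Upper tray | (624.7, -4.9) | end tops about 88 mm, as expected |
| Gallipot | (625.4, -4.9) | rim at 86 mm, as expected |
| Cover | (625.2, -5.1) | yaw 3.5°; top about 95.5 mm, expected 96 mm; bar top 120 mm; level at both ends |

- **Not re-measured:** I measured the lower tray, forceps, upper tray and gallipot right after placing each one. After the cover went on I checked only the cover by numbers and the rest by eye.
- **Vials and look-alikes:** both vials are standing in the final side picture, where I saw no sign they had moved. I left the turquoise look-alike alone.
- **Robot:** it had retreated about 110 mm above the stack and was touching nothing.
- **Correction on the way:** I had a sign wrong when first moving the lower tray over the rods, which put it about 70 mm to the side, well above everything. I corrected it before lowering, and no check failed.

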